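Flip the hex key and pull a monitor stand's flange screw tight

TASK

I ran one cap screw of this monitor stand's flange down by hand with the long arm of the big hex key, and the key is still standing in it. Pull the key out, flip it over so that its short arm goes fully home in that same screw, and use the long arm as the lever to turn the screw clockwise until it comes up solid; ease off as soon as you feel that, before the key slips round in the socket and spoils it. Do not shove the stand along the desk, leave everything else where it is, and let go with the key left seated in the tight screw.

Things in the scene. Friction and masses are not known exactly. Their poses are not given: they have to be found in the camera images.
- key_mid (a point): The L-shaped hex key, dark steel, 12 mm across flats, 0.24 kg; long arm 180 mm, short arm 57 mm, both measured over the bend. This point is the middle of the long arm, on its centre line: the bend's centre is 84 mm from it along its z axis, the long arm's free end 90 mm against z. x points along the short arm from the bend to its tip. Two flats of both arms face +y and -y.
- short_tip (a point): Centre of the end face of the key's short arm, 51 mm along x from the bend's centre. Same axes as key_mid. The edges of the last 2 mm are chamfered.
- long_tip (a point): Centre of the end face of the key's long arm, 174 mm against z from the bend's centre. Same axes as key_mid. At the start it is in the screw's socket; the key leans there by about 0.07 rad.
- socket (a point): Mouth of the hex socket in the cap screw to tighten: head 24 mm across, its top 42 mm above the desk. This point is the centre of the mouth, level with the head's top; z is up, the hole goes 15 mm down, 12.5 mm across flats, two flats facing +y and -y. It turns with the screw. A key in it fits at any multiple of 60 degrees, with some 0.07 rad of play each way.
- screw (a joint): Turn of that screw in rad: 0 at the start, growing clockwise seen from above; it comes up solid at 1.4. It takes about 0.45 N m at first, rising steadily to 0.75 N m just before it goes solid, and stays where it is left. Above about 1.4 N m the key rides over the socket's corners and slips round.
- stand: Monitor stand, 5 kg, only standing on the desk: base plate 220 (x) x 300 (y) mm, top 14 mm above the desk; origin under its centre. On it a flange 64 x 240 mm, top at 24 mm, and at the origin's x, y a round post 35 mm across, its top 114 mm above the desk. The screw to tighten is at y = +90 mm; the like screw at y = -90 mm is tight already. A sideways push of some 20 N makes the stand slide.
- spare_screw: spare cap screw standing on its head on the stand's base plate, 24 mm across, 48 mm tall; origin under its centre; stays where it is
- post_cap: round black plastic post cap 40 mm across, 18 mm tall, lying on the stand's base plate; origin under its centre; stays where it is
- screen_plate: flat dark square screen mounting plate, 120 x 120 x 5 mm, on the desk; stays where it is
- small_key: smaller hex key (6 mm) lying on the desk, not the one to use; stays where it is
- driver: screwdriver lying on the desk; stays where it is
- parts_tray: open tray of small screws and washers, 120 x 170 x 30 mm; stays where it is
- mouse: black computer mouse, 112 x 60 x 28 mm; stays where it is
- mug: white mug, 80 mm across, 95 mm tall; stays where it is
Things that resemble listed ones, but are neither listed nor needed, are in the scene too. There is more than one size of the part that bears key_mid; the job needs the smaller.

How it is judged (in metres and radians):
On the way, in this order (a step that is already met when the one before it is completed fails the run):
1. the key's long arm is drawn out of the screw (z of long_tip in the frame of socket above 0.01 m), for 0.1 s.
2. the key's short arm is home in that screw, upright, before the screw has been turned by more than 0.3 rad (z of short_tip in the frame of socket below -0.0115 m and horizontal distance between short_tip and socket below 0.005 m and angle between the x axis of key_mid and the z axis of socket, either way round below 0.3 rad and value of joint screw below 0.3 rad), for 0.2 s.
At the end, for the whole second after the job is handed in: the screw is tight (turned to at least 1.3 of its 1.4 rad), the key is let go with its short arm still in the socket (at least 10.5 mm deep, within 6 mm of its centre, within 0.3 rad of upright), and the stand is at rest (value of joint screw above 1.3 rad and z of short_tip in the frame of socket below -0.0105 m and horizontal distance between short_tip and socket below 0.006 m and angle between the x axis of key_mid and the z axis of socket, either way round below 0.3 rad and linear speed of stand below 0.01 m/s); the robot touches nothing.
It fails at once if the key slips round in the socket: seated more than 8 mm deep and turned 0.38 to 0.67 rad out of line with the socket's flats (z of short_tip in the frame of socket below -0.008 m and horizontal distance between short_tip and socket below 0.006 m and angle between the y axis of key_mid and the y axis of socket, either way round between 0.38 and 0.67 rad).
It fails at once if the stand is shoved more than 10 mm along the desk (distance of stand from where it was at the start of the episode above 0.01 m).
It fails at once if something else on the desk or on the stand is moved by more than 30 mm (distance of any of spare_screw, post_cap, screen_plate, small_key, driver, parts_tray, mouse, mug from where it was at the start of the episode above 0.03 m).
It also fails if it takes over 66 s, if anything falls off the work surface, if the arm or the gripper's body presses on something with over 40 N, if the wrist force passes 120 N, or if a joint passes its speed limit or range.

ROBOT

A 7-joint arm with a two-finger parallel gripper is mounted at the origin on the work surface. World frame = base frame: x ahead of the robot, y to its left, z up, the work surface at z = 0. Lengths are in mm, angles in rad, forces in N, time in s.
With the tool pointing down it reaches from about 350 to 900 mm from the base axis. Payload 7.2 kg.
Tool frame: the origin (TCP) lies on the centre line of the jaws, within the pads' length; the fingertips stand 22 mm ahead of it and the grasp point (between the pads) lies 3 mm ahead of it (bot.tip_reach is the distance from the TCP to the fingertips, in mm); z points along the fingers, y is the direction in which the jaws open and shut (so a half turn about z gives the same grasp; the last joint's range is limited). The gripper opens to 85 mm and grips with 20 to 120 N. Pads are 22 mm wide; open, the fingers measure 114 mm over their backs; the gripper's body (76 mm by 85 mm) begins 54 mm behind the grasp point. The pads swing forward as they close: fully open they stand 13 mm farther back than shut.
Start: joints at [1.1, 0.411, -0.013, 1.596, 0.006, 1.134, -0.082], TCP at [244.986, -574.987, 253.297] pointing down, gripper open.
Joint ranges: [-2.95, 2.95], [-0.29, 1.99], [-1.47, 1.44], [0.14, 2.54], [-1.03, 4.17], [0.13, 1.85], [-2.86, 2.86]. Speed limits (rad/s): [2.39, 2.39, 3.01, 3.01, 3.14, 3.14, 3.14].

INTERFACE

Orientations are given as [roll, pitch, yaw] about the fixed x, y, z axes, in that order (R = Rz(yaw) Ry(pitch) Rx(roll)).
In Python, from station import status, optics, bot gives the robot as it stands.
- The arm moves only by the tool drive_tool, never from a script. Its argument "rows" is a list of rows, each an object of numbers: "grip": the opening in per cent of the stroke, from 0 (shut) to 100 (fully open); "tx", "ty", "tz": the shift along the tool's x, y, z in mm; "yaw": the turn about the tool's z in degrees. A call has 1 to 8 rows; each row is the pose to reach, as a shift and turn from the pose commanded when the call began, along the tool's axes at that moment; what a row does not reach only later rows make up. A row lasts 1/12 s, in which the tool goes at most 41.7 mm and 7.16 degrees, less where a joint would pass 70% of its speed; a pose out of reach is approached as far as the arm can. A call with a gripper value outside its range is refused whole. The fingers move at their own pace and stop on an object; "squeeze" is the grip in N (left out, the last holds). Time passes only in rows, so rows that repeat a pose let the fingers close. It gives the time, the measured TCP pose, the force and the opening at its end, in the units of the state.
- status.observe(): the state, without advancing time (a new reading comes with each control period).
- optics.capture(name): name is "scene" or "top" or "wrist"; returns a dict with "image" (384x512x3 uint8, red, green, blue), "K" (3x3 intrinsics, pixels), "T" (4x4, takes a point from camera to world coordinates). Camera axes: x right, y up, looking along -z (the intrinsics and any distortion apply to the point x, -y, -z); pixel columns grow to the right and rows downward; lengths in mm; the calibration is good to about 2 mm. A picture is of the moment at which its call begins. There is no depth.
- bot.job_done(): hands the job in, once; it reports no verdict.
The state is a dict: "time": time; "q": joint angles; "qvel": joint speeds; "effort": joint torques, N m; "tool_pos": TCP position; "tcp_rot": TCP orientation; "wrist_force": force on the tool from outside, world axes, zero at the start; "torque": the same for the moment, N m; "grip_width": finger opening in mm.
Only numpy, scipy, OpenCV 4.12 (cv2) and the standard library are available. Lean on these libraries where they do the work, as an engineer would, in place of code of your own. Each camera call takes 0.05 s, during which the arm holds its last target.

## Working session

There is one attempt and no reset: what is moved stays moved. The work goes in short steps, Python scripts to look and compute and a tool call to move; the robot and the scene stay as the last step left them, time stands still between calls to the robot, and variables do not carry over. Pictures are saved under pics/ and viewed, and the job is handed in when it is done.

Besides the shell and the picture viewer there is one more tool, called after ">>>" as name([rows], argument=value, ...), one row to a line, values as JSON. drive_tool: Moves the arm, as the interface text tells. Its arguments: {"type":"object","properties":{"rows":{"type":"array","items":{"type":"object","properties":{"grip":{"type":"number"},"tx":{"type":"number"},"ty":{"type":"number"},"tz":{"type":"number"},"yaw":{"type":"number"}}}},"squeeze":{"type":"number"}},"required":["rows"]}

```bash
ls; mkdir -p pics; python3 - <<'E'
from station import status, optics, bot
import cv2,numpy as np
s=status.observe(); print(s)
for n in ["scene","top","wrist"]:
    c=optics.capture(n); cv2.imwrite(f"pics/{n}0.png",c["image"][:,:,::-1]); print(n,c["K"].tolist(),np.round(c["T"],4).tolist(),[k for k in c])
print([a for a in dir(bot) if a[0]!='_'],[a for a in dir(optics) if a[0]!='_'])
E
```

```text
pics
{'time': 0.0, 'q': array([ 1.09977381,  0.41190183, -0.01274055,  1.59704572,  0.00554946,
        1.13430205, -0.08218894]), 'qvel': array([-0.00147297, -0.00016637, -0.00085205,  0.00065744,  0.0007016 ,
        0.00047431, -0.00039735]), 'effort': array([-3.56767223e-04, -6.00618410e+01,  6.81664590e-01, -2.99408823e+01,
        1.37596231e-02,  1.05203659e-02, -2.66976150e-05]), 'tool_pos': array([ 244.82125244, -574.5498388 ,  252.45099103]), 'tcp_rot': array([-3.13997087e+00,  5.80624998e-05,  4.02863015e-01]), 'wrist_force': array([ 0.29128573, -0.65091772,  0.73850147]), 'torque': array([-0.0346045 , -0.00165097, -0.02148408]), 'grip_width': 85.80668726019421}
scene [[362.8276694644014, 0.0, 251.84863019576017], [0.0, 362.8276694644014, 194.59480122510135], [0.0, 0.0, 1.0]] [[0.2805, -0.532, 0.799, 1511.3593], [0.9596, 0.1361, -0.2463, -350.9721], [0.0223, 0.8358, 0.5487, 917.2251], [0.0, 0.0, 0.0, 1.0]] ['image', 'K', 'T']
top [[404.60588545750045, 0.0, 254.31730588718358], [0.0, 404.60588545750045, 192.33041134465114], [0.0, 0.0, 1.0]] [[-0.021, 0.9976, -0.0667, 327.8348], [-0.9998, -0.0215, -0.0061, -29.7071], [-0.0075, 0.0665, 0.9978, 1777.4634], [0.0, 0.0, 0.0, 1.0]] ['image', 'K', 'T']
wrist [[302.3743055325771, 0.0, 258.37109974609024], [0.0, 302.3743055325771, 186.76341823840275], [0.0, 0.0, 1.0]] [[0.3908, 0.884, 0.2568, 311.2103], [-0.9205, 0.3758, 0.107, -546.2064], [-0.002, -0.2782, 0.9605, 373.7743], [0.0, 0.0, 0.0, 1.0]] ['image', 'K', 'T']
['Unreachable', 'job_done', 'tip_reach'] ['capture']
```

View pics/scene0.png

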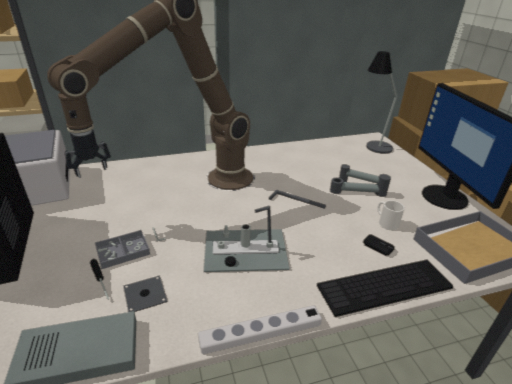

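View pics/top0.png

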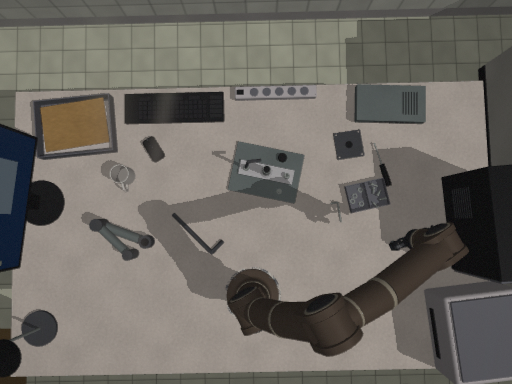

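View pics/wrist0.png

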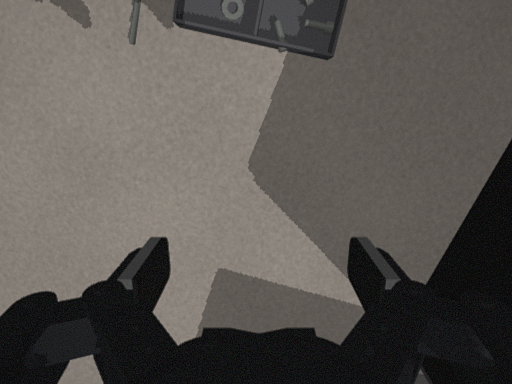

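```bash
python3 - <<'E'
import cv2
a=cv2.imread('pics/scene0.png');t=cv2.imread('pics/top0.png')
cv2.imwrite('pics/c1.png',cv2.resize(a[170:280,190:340],None,fx=5.3,fy=5.3,interpolation=cv2.INTER_CUBIC))
cv2.imwrite('pics/c2.png',cv2.resize(t[130:260,160:340],None,fx=4.4,fy=4.4,interpolation=cv2.INTER_CUBIC))
E
```

```text
(no output)
```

View pics/c1.png

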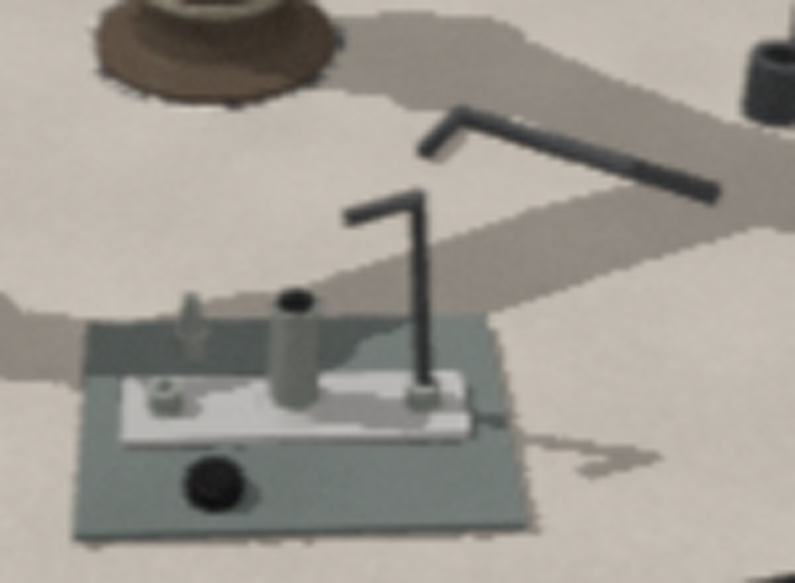

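View pics/c2.png

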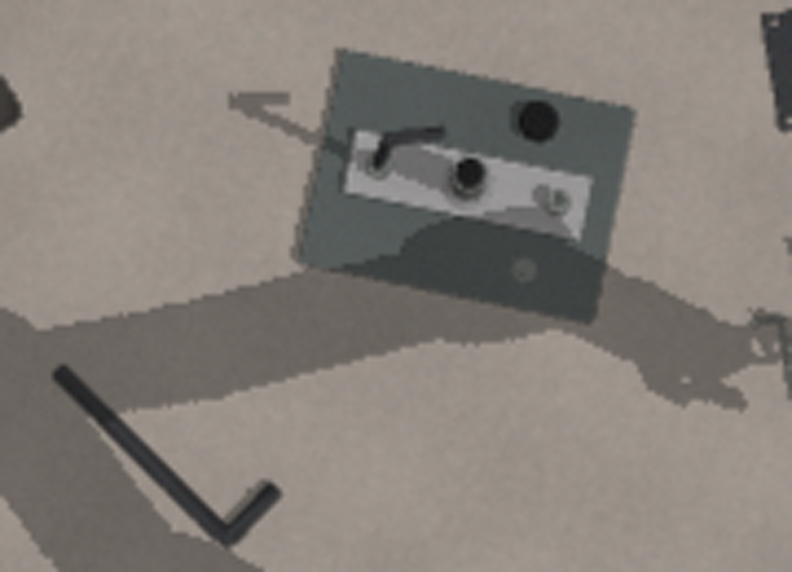

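```bash
cat > h.py <<'E'
import numpy as np,cv2
from scipy.optimize import least_squares
from station import status, optics, bot
def proj(c,P):
    P=np.atleast_2d(P); T=np.array(c["T"]); p=(P-T[:3,3])@T[:3,:3]
    x=p[:,0]/-p[:,2]; y=-p[:,1]/-p[:,2]; K=np.array(c["K"])
    return np.c_[K[0,0]*x+K[0,2],K[1,1]*y+K[1,2]]
def ray(c,uv):
    K=np.array(c["K"]);T=np.array(c["T"])
    d=np.array([(uv[0]-K[0,2])/K[0,0],-(uv[1]-K[1,2])/K[1,1],-1]);return T[:3,3],T[:3,:3]@d
def atz(c,uv,z):
    o,d=ray(c,uv);return o+d*(z-o[2])/d[2]
def tri(obs):
    A=np.zeros((3,3));b=np.zeros(3)
    for c,uv in obs:
        o,d=ray(c,uv);d=d/np.linalg.norm(d);M=np.eye(3)-np.outer(d,d);A+=M;b+=M@o
    p=np.linalg.solve(A,b);return p,[np.round(proj(c,p)[0]-uv,1) for c,uv in obs]
def shot(n,f,box=None,s=1):
    c=optics.capture(n);im=c["image"][:,:,::-1]
    if box: x0,y0,x1,y1=box; im=cv2.resize(im[y0:y1,x0:x1],None,fx=s,fy=s,interpolation=cv2.INTER_CUBIC)
    cv2.imwrite(f"pics/{f}.png",im);return c
E
cat > m1.py <<'E'
from h import *
S=optics.capture("scene");T=optics.capture("top")
t=lambda x,y:np.array([160+x/4.4,130+y/4.4]); s=lambda x,y:np.array([190+x/5.3,170+y/5.3])
ct=[t(337,50),t(636,108),t(595,322),t(293,262)]
for u in ct: print(atz(T,u,7))
local=np.array([[110,150],[110,-150],[-110,-150],[-110,150]])
cs=[s(535,525),s(78,532),s(86,322),s(490,316)]
def w(p,L,z):
    c,q=np.cos(p[2]),np.sin(p[2]);L=np.atleast_2d(L)
    return np.c_[p[0]+c*L[:,0]-q*L[:,1],p[1]+q*L[:,0]+c*L[:,1],np.full(len(L),z)]
def f(p): 
    return np.r_[(proj(T,w(p,local,10))-ct).ravel(),(proj(S,w(p,local,12))-cs).ravel(),
     (proj(T,w(p,[[0,0]],114))-t(470,172)).ravel(),(proj(S,w(p,[[0,0]],114))-s(296,300)).ravel()]
r=least_squares(f,[600,0,-.2]);print(r.x,np.round(r.fun,1))
print('socket',w(r.x,[[0,90]],42))
b=tri([(T,t(383,140)),(S,s(418,197))]);tip=tri([(T,t(443,132)),(S,s(347,216))])
print(b,tip,np.linalg.norm(b[0]-tip[0]))
E
python3 m1.py
```

```text
[673.78996324  54.71755998   7.        ]
[ 608.32454135 -243.86126214    7.        ]
[ 394.74866648 -196.86691316    7.        ]
[461.03134164 102.49010946   7.        ]
[ 5.35602563e+02 -6.88960404e+01 -2.20473358e-01] [ 0.3 -0.6 -1.  -0.5 -1.2 -0.2  0.2 -0.1 -0.8 -0.7 -1.2  0.6 -0.1 -0.3
 -0.7 -0.9 -1.1 -0.3  0.1  0. ]
socket [[555.28480186  18.92542313  42.        ]]
(array([554.30530792,   6.18776421, 198.1533242 ]), [array([-0.1, -0. ]), array([-0.1,  0. ])]) (array([561.00817259, -45.82882104, 197.07896862]), [array([-0.5, -0.1]), array([-0.6,  0. ])]) 52.457676035821144
```

```bash
cat >> h.py <<'E'
def goto(p,ang=None):
    s=status.observe();R=cv2.Rodrigues(np.zeros(3))[0]
    from scipy.spatial.transform import Rotation as Ro
    R=Ro.from_euler('xyz',s['tcp_rot']).as_matrix()
    d=R.T@(np.array(p)-s['tool_pos']); a=np.degrees(np.arctan2(R[1,0],R[0,0]))
    y=None if ang is None else -((ang-a+180)%360-180)
    print('t',round(s['time'],2),'pos',np.round(s['tool_pos'],1),'ang',round(a,2),'F',np.round(s['wrist_force'],1),'M',np.round(s['torque'],2),'g',round(s['grip_width'],1),'-> txyz',np.round(d,1),'yaw',y)
E
python3 -c "
from h import *
goto([554.5,9,268],97.3)"
```

```text
t 0.25 pos [ 244.9 -574.8  252.9] ang 23.08 F [ 0.3  0.2 -0.3] M [-0.06  0.01  0.03] g 85.1 -> txyz [ 513.7 -415.7  -14.8] yaw -74.22156316345351
```

>>> drive_tool([
  {"tx": 29,"ty": -23,"tz": -15,"yaw": -4},
  {"tx": 58,"ty": -47,"tz": -15,"yaw": -8},
  {"tx": 87,"ty": -70,"tz": -15,"yaw": -13},
  {"tx": 116,"ty": -94,"tz": -15,"yaw": -17},
  {"tx": 145,"ty": -117,"tz": -15,"yaw": -21},
  {"tx": 174,"ty": -141,"tz": -15,"yaw": -25},
  {"tx": 203,"ty": -164,"tz": -15,"yaw": -29},
  {"tx": 232,"ty": -188,"tz": -15,"yaw": -33.5},
])

```text
$.rows[0]: bad value
```

```bash
python3 -c "
from h import *
goto([554.5,9,268],97.3)"
```

```text
t 0.25 pos [ 244.9 -574.8  252.9] ang 23.08 F [ 0.3  0.2 -0.3] M [-0.06  0.01  0.03] g 85.1 -> txyz [ 513.7 -415.7  -14.8] yaw -74.22156316345351
```

>>> drive_tool([
  {"grip": 100,"tx": 29,"ty": -23,"tz": -15,"yaw": -4},
  {"grip": 100,"tx": 58,"ty": -47,"tz": -15,"yaw": -8},
  {"grip": 100,"tx": 87,"ty": -70,"tz": -15,"yaw": -13},
  {"grip": 100,"tx": 116,"ty": -94,"tz": -15,"yaw": -17},
  {"grip": 100,"tx": 145,"ty": -117,"tz": -15,"yaw": -21},
  {"grip": 100,"tx": 174,"ty": -141,"tz": -15,"yaw": -25},
  {"grip": 100,"tx": 203,"ty": -164,"tz": -15,"yaw": -29},
  {"grip": 100,"tx": 232,"ty": -188,"tz": -15,"yaw": -33.5},
])

```text
time: 0.92
tool_pos: [385.2, -309.5, 268.5]
tcp_rot: [3.141, 0.0, 0.991]
wrist_force: [1.0, -0.8, -0.8]
grip_width: 85.5
```

```bash
python3 -c "
from h import *
goto([554.5,9,268],97.3)"
```

```text
t 0.92 pos [ 385.2 -309.5  268.5] ang 56.76 F [ 1.  -0.8 -0.8] M [-0.02 -0.06 -0.01] g 85.5 -> txyz [359.2 -33.    0.4] yaw -40.542807029542644
```

>>> drive_tool([
  {"grip": 100,"tx": 45,"ty": -4,"tz": 0,"yaw": -5},
  {"grip": 100,"tx": 90,"ty": -8,"tz": 0,"yaw": -10},
  {"grip": 100,"tx": 135,"ty": -12,"tz": 0,"yaw": -15},
  {"grip": 100,"tx": 180,"ty": -16,"tz": 0,"yaw": -20},
  {"grip": 100,"tx": 225,"ty": -20,"tz": 0,"yaw": -25},
  {"grip": 100,"tx": 270,"ty": -24,"tz": 0,"yaw": -30},
  {"grip": 100,"tx": 315,"ty": -28,"tz": 0,"yaw": -36},
  {"grip": 100,"tx": 359,"ty": -33,"tz": 0,"yaw": -40.5},
])

```text
time: 1.58
tool_pos: [543.0, -15.7, 268.5]
tcp_rot: [3.141, 0.0, 1.699]
wrist_force: [1.0, -0.2, -0.1]
grip_width: 85.5
```

>>> drive_tool([
  {"grip": 100,"tx": 25,"ty": 0,"tz": 0,"yaw": -1},
  {"grip": 100,"tx": 25,"ty": 0,"tz": 0,"yaw": -1},
])

```text
time: 1.75
tool_pos: [539.2, 14.7, 268.3]
tcp_rot: [3.141, -0.004, 1.722]
wrist_force: [-0.6, 0.6, 0.2]
grip_width: 85.2
```

```bash
python3 -c "
from h import *
goto([554.5,9,268],97.3)
shot('wrist','w1');shot('scene','s1',(190,150,350,280),5);shot('top','t1',(200,130,320,220),6)"
```

```text
t 1.75 pos [539.2  14.7 268.3] ang 98.65 F [-0.6  0.6  0.2] M [ 0.02  0.03 -0.  ] g 85.2 -> txyz [-7.9 14.3  0.3] yaw 1.350666102601366
```

View pics/w1.png

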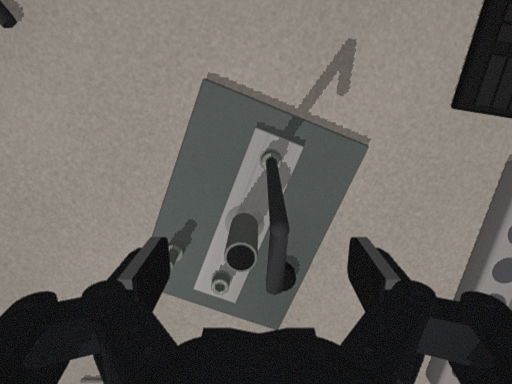

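View pics/s1.png

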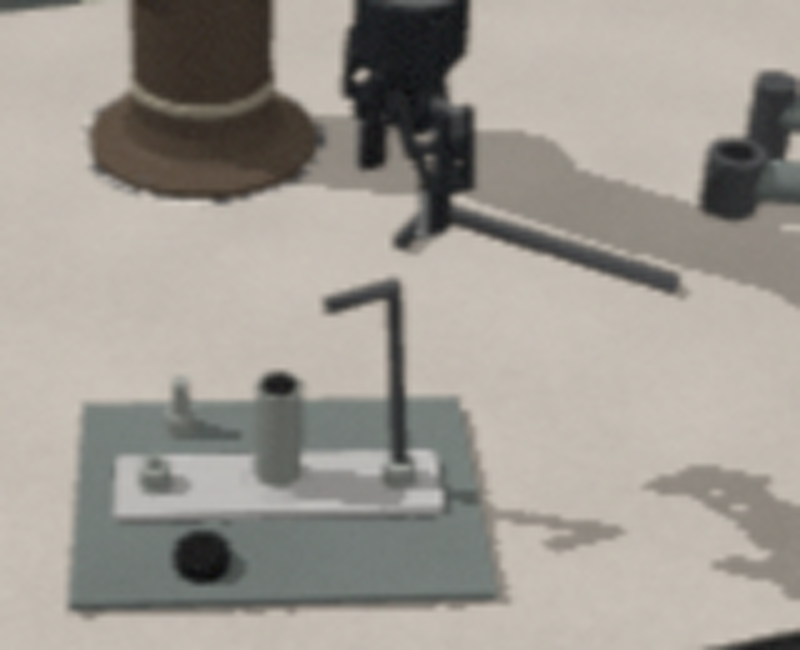

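```bash
python3 - <<'E'
import cv2
a=cv2.imread('pics/w1.png')
cv2.imwrite('pics/w1c.png',cv2.resize(a[140:310,200:330],None,fx=4.5,fy=3.5*4.5/4.5,interpolation=cv2.INTER_CUBIC))
E
```

```text
(no output)
```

View pics/w1c.png

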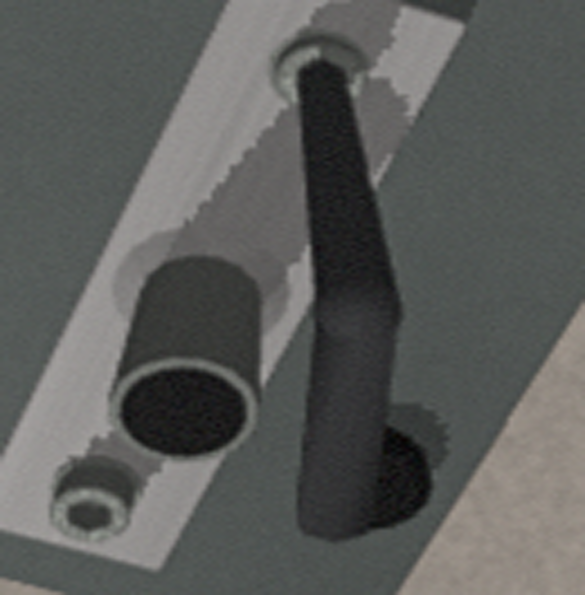

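```bash
python3 - <<'E'
from h import *
c=optics.capture("wrist")
t=lambda x,y:np.array([200+x/4.5,140+y/3.5])
a=atz(c,t(320,72),42);p=atz(c,t(184,408),114);o=atz(c,t(90,513),42)
b=atz(c,t(358,325),198);k=atz(c,t(340,520),197)
print(a,p,o,'mid',(a+o)/2,'d',np.linalg.norm(a-o),np.linalg.norm(a[:2]-p[:2]))
print(b,k,np.degrees(np.arctan2(*(k-b)[[1,0]])))
goto([554.5,9,268],97.3)
E
```

```text
[554.93128592  11.44110596  42.        ] [534.24139453 -77.04491494 114.        ] [ 513.44237953 -165.45978944   42.        ] mid [534.18683272 -77.00934174  42.        ] d 181.7010075585599 90.87269942716333
[557.08838895  -7.88780307 198.        ] [561.38532222 -52.81738342 197.        ] -84.5370149308969
t 1.95 pos [539.1   6.  268.1] ang 97.98 F [ 0.6 -0.5  0.6] M [-0.   -0.01  0.04] g 85.5 -> txyz [ 0.8 15.6  0.1] yaw 0.6750531322297206
```

```bash
python3 - <<'E'
from h import *
c=shot('wrist','w2',(200,130,330,310),4)
import pickle;pickle.dump(dict(K=c['K'],T=c['T']),open('w2.pkl','wb'));goto([555,9,268],97.3)
im=cv2.imread('pics/w2.png');im=cv2.resize(im,(585,600));cv2.imwrite('pics/w2.png',im)
E
```

```text
t 2.0 pos [539.2   5.7 268.2] ang 97.93 F [ 0.7 -0.4 -0.4] M [-0.06 -0.05  0.01] g 85.6 -> txyz [ 1.1 16.1  0.2] yaw 0.630175541226464
```

View pics/w2.png

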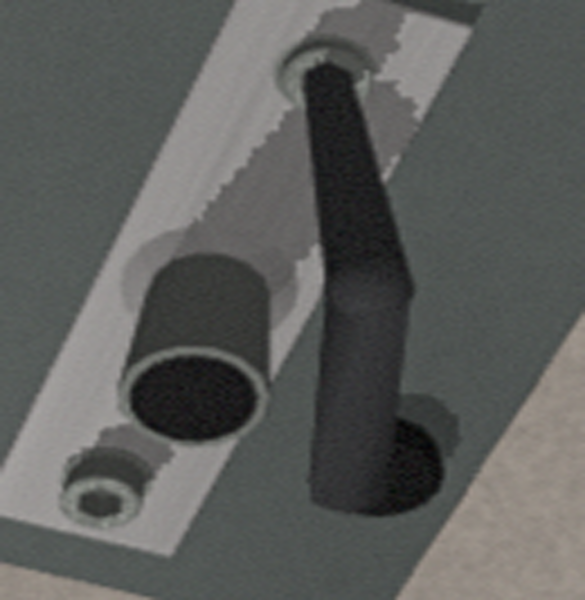

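```bash
python3 - <<'E'
from h import *
import pickle;c=pickle.load(open('w2.pkl','rb'))
t=lambda x,y:np.array([200+x/4.5,130+y/3.333])
a=atz(c,t(325,72),42);p=atz(c,t(195,393),114);o=atz(c,t(101,500),42)
b=atz(c,t(368,300),198);k=atz(c,t(352,495),197)
print(a,p,o,'mid',(a+o)/2,'d',np.linalg.norm(a-o),np.linalg.norm(a[:2]-p[:2]))
print(b,k,np.degrees(np.arctan2(*(k-b)[[1,0]])))
E
```

```text
[554.69762448  21.14036998  42.        ] [535.41631904 -67.91619443 114.        ] [ 515.3942655  -156.02138187   42.        ] mid [535.04594499 -67.44050595  42.        ] d 181.46911678011134 91.11992319874308
[557.11236578   0.85262508 198.        ] [561.96663956 -45.12060144 197.        ] -83.97252154694641
```

```bash
python3 -c "
from h import *
goto([555.3,9.5,162],96.5)"
```

```text
t 2.0 pos [539.2   5.7 268.2] ang 97.93 F [ 0.7 -0.4 -0.4] M [-0.06 -0.05  0.01] g 85.6 -> txyz [  1.7  16.5 106.2] yaw 1.430175541226447
```

>>> drive_tool([
  {"grip": 100,"tx": 1,"ty": 10,"tz": 0,"yaw": 1.4},
  {"grip": 100,"tx": 1.7,"ty": 16.5,"tz": 5,"yaw": 1.4},
  {"grip": 100,"tx": 1.7,"ty": 16.5,"tz": 30,"yaw": 1.4},
  {"grip": 80,"tx": 1.7,"ty": 16.5,"tz": 60,"yaw": 1.4},
  {"grip": 70,"tx": 1.7,"ty": 16.5,"tz": 90,"yaw": 1.4},
  {"grip": 60,"tx": 1.7,"ty": 16.5,"tz": 106,"yaw": 1.4},
  {"grip": 50,"tx": 1.7,"ty": 16.5,"tz": 106,"yaw": 1.4},
  {"grip": 45,"tx": 1.7,"ty": 16.5,"tz": 106,"yaw": 1.4},
], squeeze=20)

```text
time: 2.67
tool_pos: [555.1, 10.7, 161.7]
tcp_rot: [-3.14, -0.0, 1.687]
wrist_force: [-0.2, 0.3, 1.7]
grip_width: 38.8
```

```bash
python3 -c "
from h import *
shot('wrist','w3');shot('scene','s3',(190,150,350,280),5);shot('top','t3',(200,130,320,220),6)
goto([555.3,9.5,162],96.5)
"
```

```text
t 2.82 pos [556.4  11.3 163.8] ang 96.65 F [ 0.2 -0.1 -0.2] M [-0.02 -0.01  0.02] g 38.5 -> txyz [-1.6 -1.3  1.8] yaw 0.15479924096035802
```

View pics/w3.png

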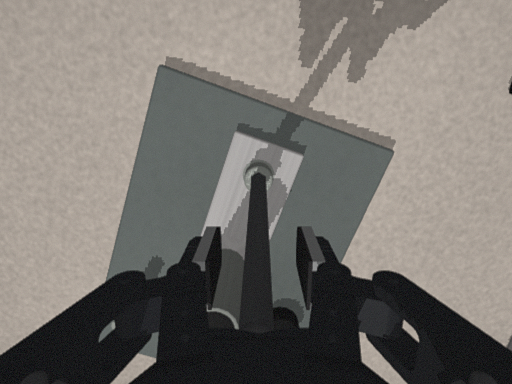

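View pics/s3.png

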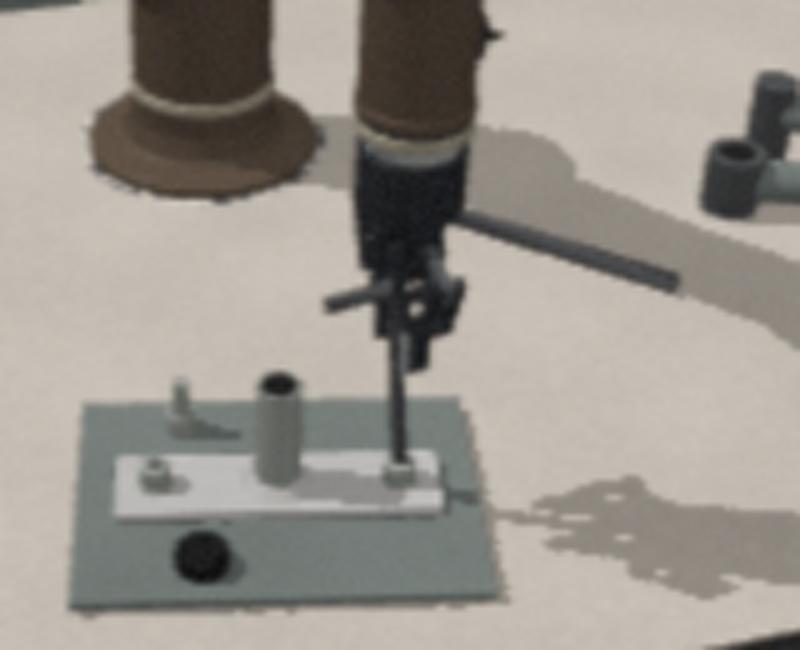

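>>> drive_tool([
  {"grip": 25,"tx": 0,"ty": 0,"tz": 0,"yaw": 0},
  {"grip": 10,"tx": 0,"ty": 0,"tz": 0,"yaw": 0},
  {"grip": 5,"tx": 0,"ty": 0,"tz": 0,"yaw": 0},
  {"grip": 5,"tx": 0,"ty": 0,"tz": 0,"yaw": 0},
], squeeze=40)

```text
time: 3.15
tool_pos: [555.5, 11.3, 163.2]
tcp_rot: [3.141, 0.001, 1.687]
wrist_force: [-2.7, -0.9, 5.7]
grip_width: 11.5
```

```bash
python3 -c "
from h import *
goto([555.3,9.5,162],96.5)
"
```

```text
t 3.15 pos [555.5  11.3 163.2] ang 96.67 F [-2.7 -0.9  5.7] M [-0.19  0.7   0.06] g 11.5 -> txyz [-1.7 -0.4  1.2] yaw 0.1715355632961746
```

>>> drive_tool([
  {"grip": 5,"tx": 0,"ty": 0,"tz": -5,"yaw": 0},
  {"grip": 5,"tx": 0,"ty": 0,"tz": -12,"yaw": 0},
  {"grip": 5,"tx": 0,"ty": 0,"tz": -20,"yaw": 0},
  {"grip": 5,"tx": 0,"ty": 0,"tz": -30,"yaw": 0},
  {"grip": 5,"tx": 0,"ty": 0,"tz": -45,"yaw": 0},
  {"grip": 5,"tx": 0,"ty": 0,"tz": -56,"yaw": 0},
  {"grip": 5,"tx": 0,"ty": 0,"tz": -56,"yaw": 0},
], squeeze=40)

```text
time: 3.73
tool_pos: [556.8, 11.8, 221.4]
tcp_rot: [3.137, 0.0, 1.687]
wrist_force: [1.3, 1.2, -2.3]
grip_width: 11.4
```

```bash
python3 -c "
from h import *
c=shot('scene','s4',(190,150,350,280),5)
goto([555.3,9.5,162],96.5)
"
```

```text
t 3.78 pos [556.3  11.6 219.9] ang 96.68 F [ 0.6  0.5 -2.8] M [0.01 0.05 0.01] g 11.4 -> txyz [-2.  -1.4 57.9] yaw 0.17567931811979065
```

View pics/s4.png

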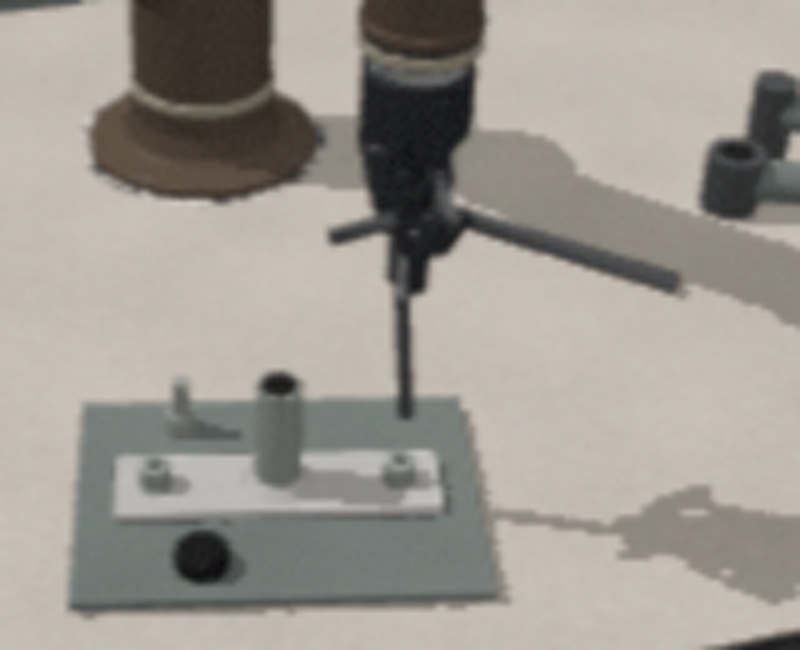

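>>> drive_tool([
  {"grip": 5,"tx": -5,"ty": -10,"tz": 0,"yaw": 0},
  {"grip": 5,"tx": -15,"ty": -22,"tz": 0,"yaw": 0},
  {"grip": 5,"tx": -25,"ty": -30,"tz": 0,"yaw": 0},
  {"grip": 5,"tx": -35,"ty": -30,"tz": 0,"yaw": 0},
  {"grip": 5,"tx": -45,"ty": -30,"tz": 0,"yaw": 0},
  {"grip": 5,"tx": -45,"ty": -30,"tz": 0,"yaw": 0},
], squeeze=30)

```text
time: 4.28
tool_pos: [531.3, -40.0, 218.1]
tcp_rot: [3.142, 0.001, 1.684]
wrist_force: [-0.5, -0.3, -2.7]
grip_width: 11.4
```

```bash
python3 -c "
from h import *
c=shot('scene','s5',(190,150,350,280),5)
c=shot('top','t5',(200,130,320,220),6)
goto([535.3,-68,217],96.5)
"
```

```text
t 4.38 pos [531.2 -37.3 218.1] ang 96.6 F [ 0.1  0.3 -2.4] M [ 0.08  0.05 -0.09] g 11.6 -> txyz [-31.    0.5   1.1] yaw 0.09946540551553085
```

View pics/s5.png

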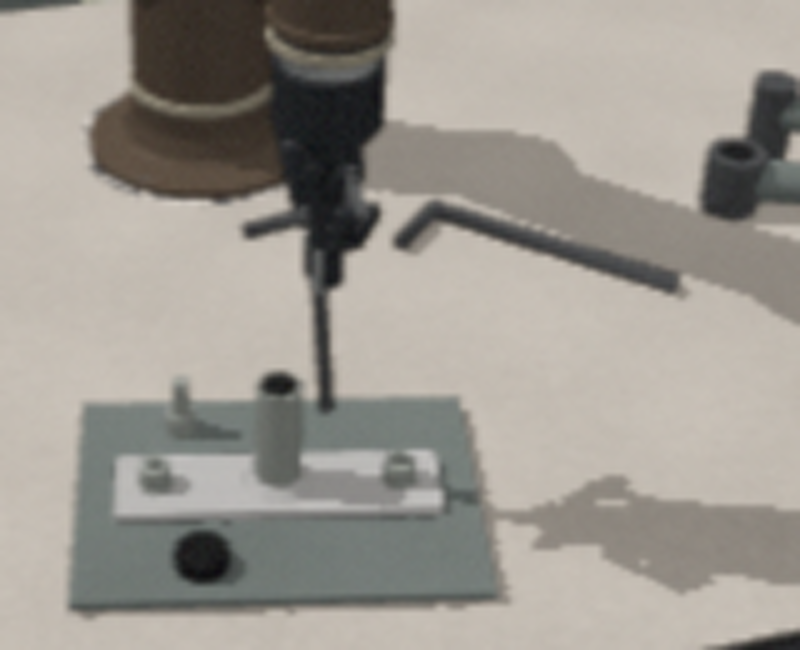

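View pics/t5.png

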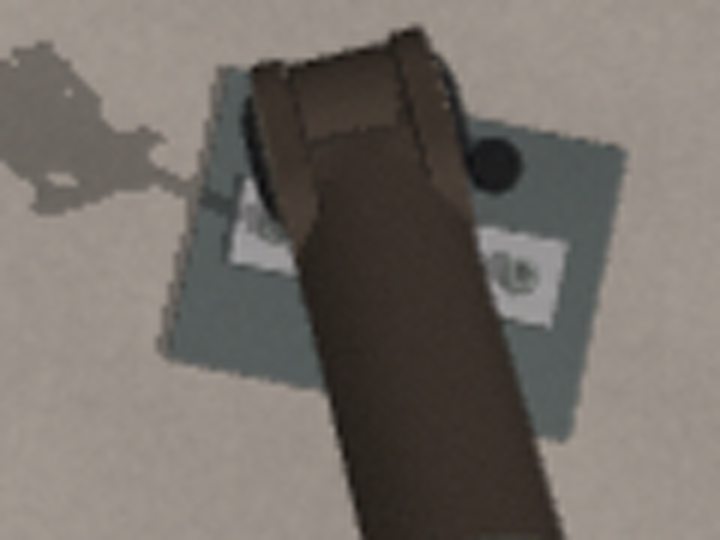

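>>> drive_tool([
  {"grip": 5,"tx": -8,"ty": 0,"tz": 0,"yaw": 0},
  {"grip": 5,"tx": -16,"ty": 0,"tz": 0,"yaw": 0},
  {"grip": 5,"tx": -24,"ty": 0,"tz": 0,"yaw": 0},
  {"grip": 5,"tx": -32,"ty": 0,"tz": 0,"yaw": 0},
  {"grip": 5,"tx": -40,"ty": 0,"tz": 0,"yaw": 0},
], squeeze=25)

```text
time: 4.8
tool_pos: [535.5, -76.4, 218.1]
tcp_rot: [-3.141, -0.001, 1.688]
wrist_force: [-0.6, 3.8, -2.5]
grip_width: 11.2
```

```bash
python3 -c "
from h import *
c=shot('scene','s6',(190,150,350,280),5)
goto([535.3,-68,217],96.5)
"
```

```text
t 4.85 pos [535.7 -78.6 218.1] ang 96.59 F [-0.6  1.2 -1. ] M [ 1.2   0.2  -0.01] g 11.5 -> txyz [10.6  0.8  1.1] yaw 0.09168765982497007
```

View pics/s6.png

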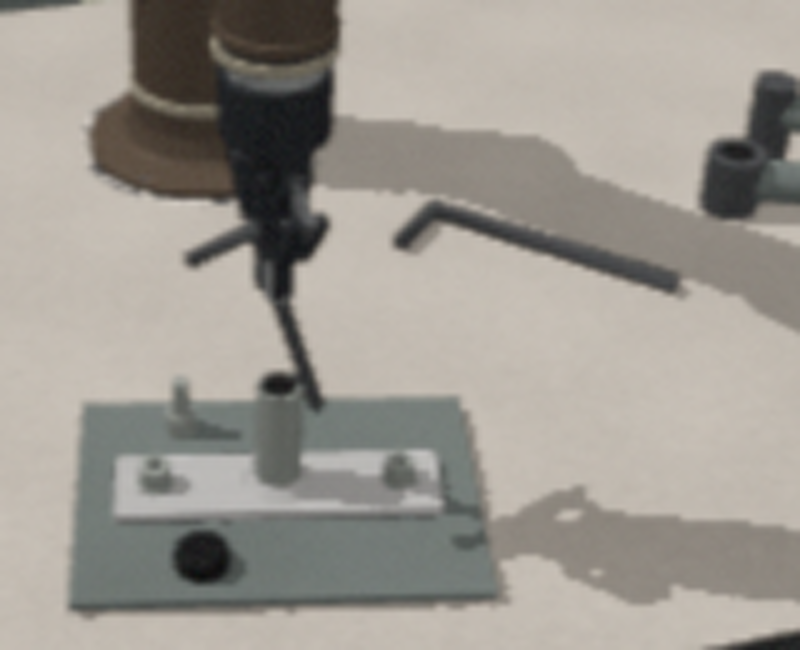

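>>> drive_tool([
  {"grip": 5,"tx": -9,"ty": 0,"tz": 2,"yaw": 0},
  {"grip": 5,"tx": -17,"ty": 0,"tz": 4,"yaw": 0},
  {"grip": 5,"tx": -24,"ty": 0,"tz": 7,"yaw": 0},
  {"grip": 5,"tx": -30,"ty": 0,"tz": 11,"yaw": 0},
  {"grip": 5,"tx": -36,"ty": 0,"tz": 16,"yaw": 0},
  {"grip": 5,"tx": -41,"ty": 0,"tz": 22,"yaw": 0},
  {"grip": 5,"tx": -46,"ty": 0,"tz": 28,"yaw": 0},
  {"grip": 5,"tx": -50,"ty": 0,"tz": 34,"yaw": 0},
], squeeze=25)

```text
time: 5.52
tool_pos: [541.6, -127.2, 183.8]
tcp_rot: [3.141, 0.001, 1.687]
wrist_force: [0.0, 1.5, 2.1]
grip_width: 11.5
```

```bash
python3 -c "
from h import *
c=shot('scene','s7',(190,150,350,280),5)
goto([535.3,-68,217],96.5)
"
```

```text
t 5.57 pos [ 541.  -127.8  182.5] ang 96.6 F [ 1.7  0.7 -0.2] M [ 0.69 -0.44 -0.16] g 11.2 -> txyz [ 60.1   1.1 -34.5] yaw 0.09600291481785916
```

View pics/s7.png

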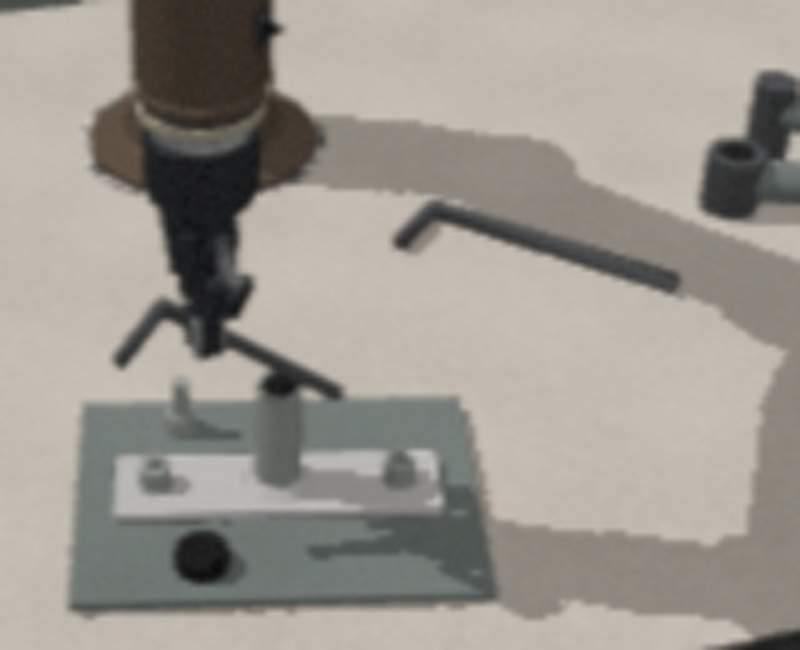

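>>> drive_tool([
  {"grip": 5,"tx": -3,"ty": 0,"tz": 8,"yaw": 0},
  {"grip": 5,"tx": -6,"ty": 0,"tz": 16,"yaw": 0},
  {"grip": 5,"tx": -9,"ty": 0,"tz": 24,"yaw": 0},
  {"grip": 5,"tx": -11,"ty": 0,"tz": 32,"yaw": 0},
  {"grip": 5,"tx": -12,"ty": 0,"tz": 40,"yaw": 0},
  {"grip": 5,"tx": -12,"ty": 0,"tz": 47,"yaw": 0},
  {"grip": 5,"tx": -12,"ty": 0,"tz": 53,"yaw": 0},
  {"grip": 5,"tx": -12,"ty": 0,"tz": 55,"yaw": 0},
], squeeze=25)

```text
time: 6.23
tool_pos: [542.2, -138.2, 128.1]
tcp_rot: [-3.14, -0.0, 1.687]
wrist_force: [0.1, -1.3, 1.4]
grip_width: 11.5
```

```bash
python3 -c "
from h import *
c=shot('scene','s8',(190,150,350,280),5)
goto([535.3,-68,217],96.5)
"
```

```text
t 6.28 pos [ 542.2 -138.1  128.2] ang 96.68 F [ 0.1 -1.7  1.4] M [-0.07 -0.04 -0.02] g 11.6 -> txyz [ 70.5   1.2 -88.8] yaw 0.1824565672597771
```

View pics/s8.png

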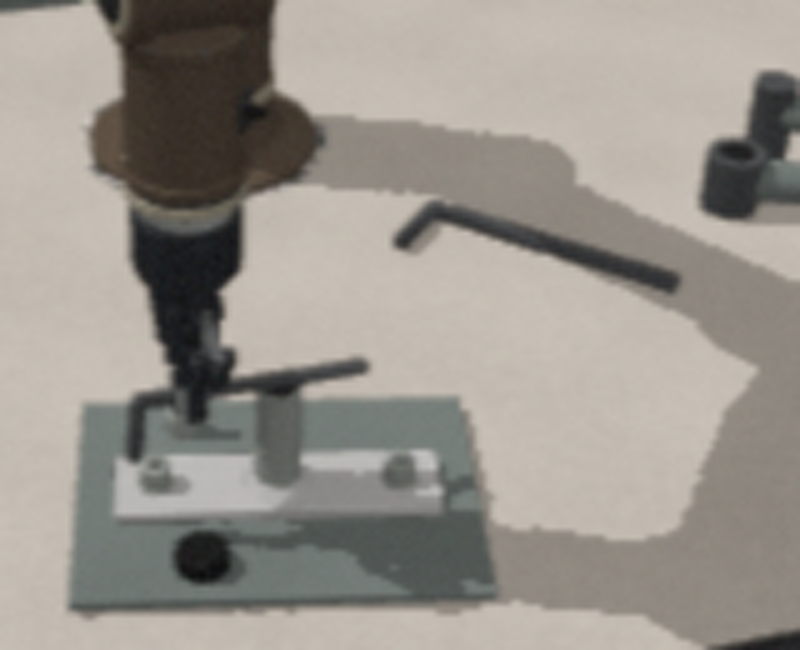

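```bash
cat >> h.py <<'E'
def plane(c,uv,P,ang):
    n=np.array([np.sin(np.radians(ang)),-np.cos(np.radians(ang)),0]);o,d=ray(c,uv);return o+d*((np.array(P)-o)@n)/(d@n)
def keyfit(c,pts,P,ang):
    "pts bend,short,free in px; fit bend s,z, pitch in plane"
    e=np.array([np.cos(np.radians(ang)),np.sin(np.radians(ang)),0]);k=np.array([0,0,1]);P=np.array(P)
    def f(q):
        b=P+q[0]*e+q[1]*k;l=np.cos(q[2])*e+np.sin(q[2])*k;m=np.sin(q[2])*e-np.cos(q[2])*k
        return (proj(c,[b,b+51*m,b+174*l])-np.array(pts)).ravel()
    r=least_squares(f,[-40,0,0]);return r.x,np.round(r.fun,1)
E
python3 - <<'E'
from h import *
c=optics.capture('scene');s=lambda x,y:np.array([190+x/5,150+y/5])
P=status.observe()['tool_pos']-[0,0,3]
pts=[s(140,400),s(133,458),s(365,366)]
for a in(96.5,):
  for p in pts: print(np.round(plane(c,p,P,a)-P,1))
  print(keyfit(c,pts,P,a))
E
```

```text
[  3.9 -33.8   2.2]
[  4.6 -40.5 -47.9]
[-15.5 135.7 -16. ]
(array([-35.03621429,   2.72922867,  -0.11141986]), array([-0.3, -0. ,  0. ,  0. ,  0.3,  0.1]))
```

>>> drive_tool([
  {"grip": 5,"tx": 0,"ty": 0,"tz": 3,"yaw": 0},
  {"grip": 5,"tx": 0,"ty": 0,"tz": 5,"yaw": 0},
  {"grip": 5,"tx": 0,"ty": 0,"tz": 7,"yaw": 0},
  {"grip": 5,"tx": 0,"ty": 0,"tz": 7,"yaw": 0},
], squeeze=25)

```text
time: 6.67
tool_pos: [542.6, -138.2, 122.1]
tcp_rot: [-3.142, 0.0, 1.687]
wrist_force: [1.2, -1.4, 1.6]
grip_width: 11.3
```

```bash
python3 -c "
from h import *
c=shot('scene','s9',(205,195,285,255),10)
goto([535.3,-68,217],96.5)
"
```

```text
t 6.72 pos [ 542.7 -138.2  122.2] ang 96.67 F [-0.8 -1.7  0.5] M [-0.14  0.03  0.04] g 11.1 -> txyz [ 70.5   0.8 -94.8] yaw 0.1737547206720933
```

View pics/s9.png

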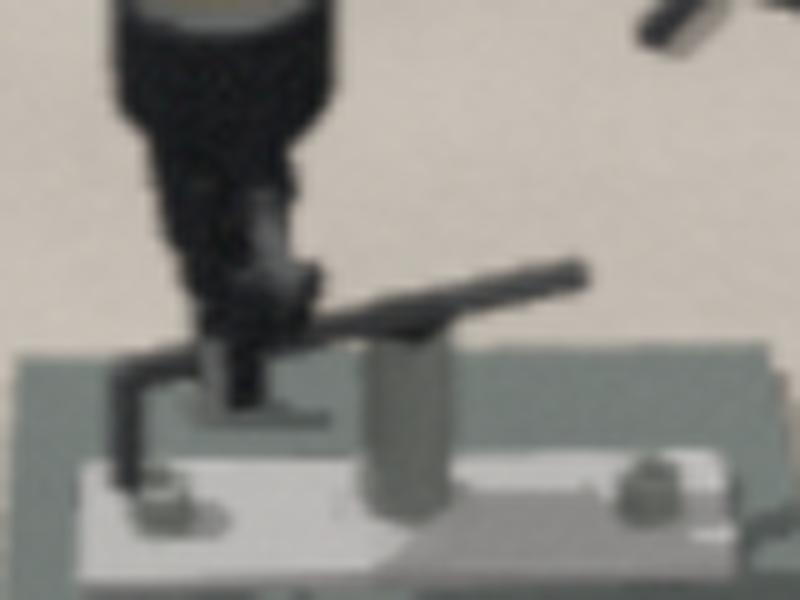

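```bash
python3 - <<'E'
from h import *
c=optics.capture('scene');s=lambda x,y:np.array([205+x/10,195+y/10])
P=status.observe()['tool_pos']-[0,0,3]
pts=[s(128,374),s(125,488),s(584,274)]
for a in(96.5,98):
  for p in pts: print(np.round(plane(c,p,P,a)-P,1))
  print(keyfit(c,pts,P,a))
E
```

```text
[  4.  -34.9  -1.4]
[  4.3 -37.5 -52.2]
[-15.6 137.1  -6.1]
(array([-3.57351677e+01, -1.16053373e+00, -2.99574934e-02]), array([-0.2, -0. ,  0.1, -0.1,  0. ,  0.1]))
[  4.9 -35.1  -0.6]
[  5.3 -37.7 -51.3]
[-19.5 138.5  -9.2]
(array([-35.05711476,  -0.51193828,  -0.04871103]), array([ 0.1, -0. ,  0.1, -0. , -0.3,  0. ]))
```

>>> drive_tool([
  {"grip": 5,"tx": 0,"ty": 0,"tz": 1.5,"yaw": 0},
  {"grip": 5,"tx": 0,"ty": 0,"tz": 3,"yaw": 0},
  {"grip": 5,"tx": 0,"ty": 0,"tz": 3,"yaw": 0},
], squeeze=25)

```text
time: 7.02
tool_pos: [542.8, -138.2, 119.2]
tcp_rot: [3.141, 0.0, 1.687]
wrist_force: [-0.2, -2.1, 3.4]
grip_width: 11.4
```

>>> drive_tool([
  {"grip": 4,"tx": 0,"ty": 0,"tz": 0,"yaw": 0},
  {"grip": 4,"tx": 0,"ty": 0,"tz": 0,"yaw": 0},
  {"grip": 4,"tx": 0,"ty": 0,"tz": -10,"yaw": 0},
  {"grip": 4,"tx": 0,"ty": 0,"tz": -25,"yaw": 0},
  {"grip": 4,"tx": 0,"ty": 0,"tz": -45,"yaw": 0},
  {"grip": 4,"tx": 0,"ty": 0,"tz": -65,"yaw": 0},
  {"grip": 4,"tx": 0,"ty": 0,"tz": -76,"yaw": 0},
  {"grip": 4,"tx": 0,"ty": 0,"tz": -76,"yaw": 0},
], squeeze=90)

```text
time: 7.68
tool_pos: [543.9, -137.7, 197.9]
tcp_rot: [3.138, 0.001, 1.688]
wrist_force: [0.1, -0.1, -1.9]
grip_width: 10.0
```

```bash
python3 -c "
from h import *
c=shot('scene','s10',(205,175,285,235),10)
goto([550.9,55.3,195],96.6)
shot('wrist','w10')
"
```

```text
t 7.73 pos [ 543.2 -137.8  196.2] ang 96.69 F [ 0.7 -0.5 -3.3] M [-0.08 -0.02 -0.01] g 9.9 -> txyz [190.9  30.2   1.2] yaw 0.09354946724738511
```

View pics/s10.png

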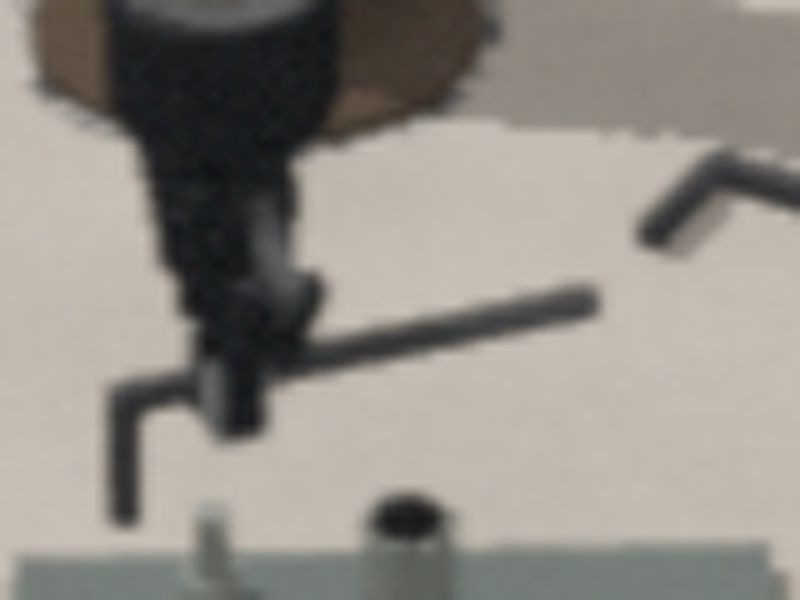

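View pics/w10.png

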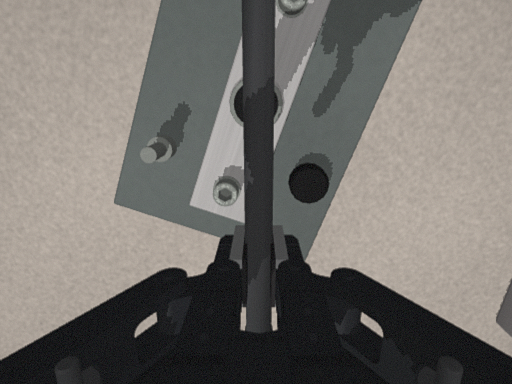

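```bash
python3 - <<'E'
from h import *
c=optics.capture('scene');s=lambda x,y:np.array([205+x/10,175+y/10])
P=status.observe()['tool_pos']-[0,0,3]
pts=[s(126,402),s(124,517),s(584,301)]
print(keyfit(c,pts,P,96.7))
for p in pts: print(np.round(plane(c,p,P,96.7),1))
print(P)
E
```

```text
(array([-3.55787928e+01,  1.11065804e+00, -2.01969972e-02]), array([-0.6, -0.2, -0.2,  0.3,  0.9, -0. ]))
[ 545.9 -171.3  190.9]
[ 546.2 -173.5  142.7]
[526.3  -3.9 189.6]
[ 541.99472707 -137.9525745   191.29747611]
```

>>> drive_tool([
  {"grip": 4,"tx": 15,"ty": 3,"tz": 0,"yaw": 0},
  {"grip": 4,"tx": 40,"ty": 7,"tz": 0,"yaw": 0},
  {"grip": 4,"tx": 70,"ty": 12,"tz": 0,"yaw": 0},
  {"grip": 4,"tx": 100,"ty": 17,"tz": 0,"yaw": 0},
  {"grip": 4,"tx": 130,"ty": 22,"tz": 0,"yaw": 0},
  {"grip": 4,"tx": 160,"ty": 26,"tz": 0,"yaw": 0},
  {"grip": 4,"tx": 181,"ty": 29,"tz": 0,"yaw": 0},
  {"grip": 4,"tx": 191,"ty": 30,"tz": 0,"yaw": 0},
], squeeze=90)

```text
time: 8.5
tool_pos: [549.2, 59.1, 194.1]
tcp_rot: [-3.14, -0.002, 1.692]
wrist_force: [-0.0, 0.0, -2.9]
grip_width: 10.3
```

>>> drive_tool([
  {"grip": 4,"tx": 0,"ty": 0,"tz": 20,"yaw": 0},
  {"grip": 4,"tx": 0,"ty": 0,"tz": 45,"yaw": 0},
  {"grip": 4,"tx": 0,"ty": 0,"tz": 65,"yaw": 0},
  {"grip": 4,"tx": 0,"ty": 0,"tz": 78,"yaw": 0},
  {"grip": 4,"tx": 0,"ty": 0,"tz": 84,"yaw": 0},
  {"grip": 4,"tx": 0,"ty": 0,"tz": 84,"yaw": 0},
], squeeze=90)

```text
time: 9.0
tool_pos: [548.9, 54.2, 109.1]
tcp_rot: [-3.137, 0.0, 1.687]
wrist_force: [0.1, -0.1, -2.2]
grip_width: 10.1
```

```bash
python3 -c "
from h import *
import pickle
c=shot('scene','s11',(240,200,300,260),10);w=shot('wrist','w11')
pickle.dump([dict(K=x['K'],T=x['T']) for x in (c,w)],open('c11.pkl','wb'))
c=shot('top','t11',(220,140,280,190),10);goto([550.9,55.3,96],96.6)
"
```

```text
t 9.15 pos [550.8  54.9 111.9] ang 96.66 F [ 0.2  1.3 -2.3] M [-0.1   0.01 -0.01] g 10.6 -> txyz [ 0.3  0.2 15.9] yaw 0.059049853009071285
```

View pics/s11.png

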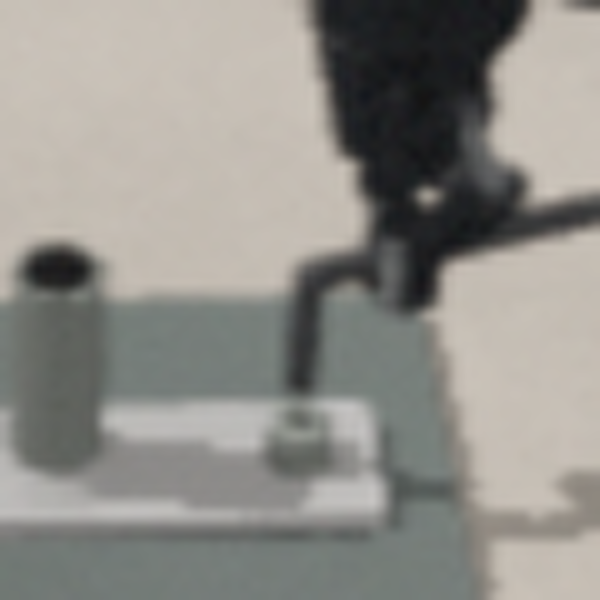

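View pics/t11.png

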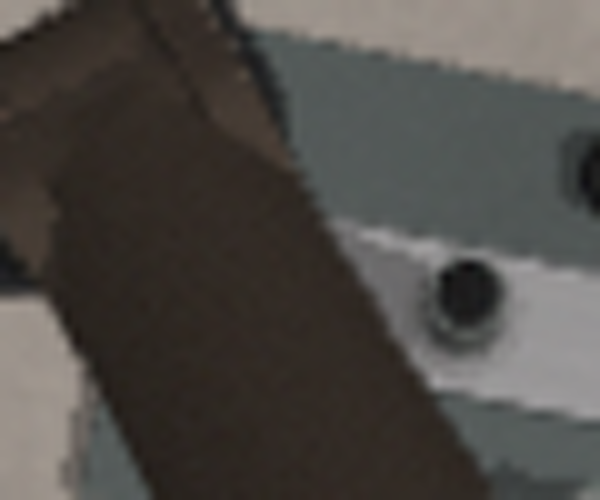

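View pics/w11.png

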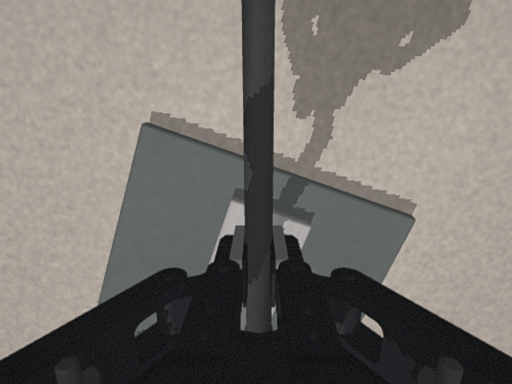

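```bash
python3 - <<'E'
from h import *
import pickle;c,w=pickle.load(open('c11.pkl','rb'));s=lambda x,y:np.array([240+x/10,200+y/10])
print('socket',atz(c,s(301,419),42))
P=status.observe()['tool_pos']-[0,0,3]
pts=[s(312,272),s(300,388)]
for p in pts: print(np.round(plane(c,p,P,96.66),1))
e=np.array([np.cos(np.radians(96.66)),np.sin(np.radians(96.66)),0])
for sl in (0,-.03):
  b=P-35.5*e; print(b, 'tip px pred',(proj(c,b+[0,0,-51])-[240,200])*10)
print((proj(c,[[555,20,42],[555,20,58]])-[240,200])*10)
E
```

```text
socket [557.50012363  18.05730861  42.        ]
[554.9  19.6 108.4]
[555.1  17.8  54.9]
[554.86904957  19.68578284 108.88286417] tip px pred [[305.07726261 380.48598784]]
[554.86904957  19.68578284 108.88286417] tip px pred [[305.07726261 380.48598784]]
[[303.82080162 413.79195237]
 [306.02221181 380.32182621]]
```

>>> drive_tool([
  {"grip": 4,"tx": 0,"ty": 0,"tz": 6,"yaw": 0},
  {"grip": 4,"tx": 0,"ty": 0,"tz": 11,"yaw": 0},
  {"grip": 4,"tx": 0,"ty": 0,"tz": 14,"yaw": 0},
  {"grip": 4,"tx": 0,"ty": 0,"tz": 16,"yaw": 0},
  {"grip": 4,"tx": 0,"ty": 0,"tz": 18,"yaw": 0},
  {"grip": 4,"tx": 0,"ty": 0,"tz": 18,"yaw": 0},
], squeeze=90)

```text
time: 9.65
tool_pos: [550.1, 55.1, 92.9]
tcp_rot: [-3.141, 0.0, 1.688]
wrist_force: [-0.7, -0.0, -2.6]
grip_width: 10.3
```

```bash
python3 -c "
from h import *
c=shot('scene','s12',(240,200,300,260),10)
goto([550.9,55.3,81],96.6)
"
```

```text
t 9.7 pos [550.2  55.1  93.1] ang 96.69 F [ 1.3 -0.3 -2.8] M [-0.05 -0.03 -0.01] g 9.7 -> txyz [ 0.1  0.8 12.1] yaw 0.0860252303035054
```

View pics/s12.png

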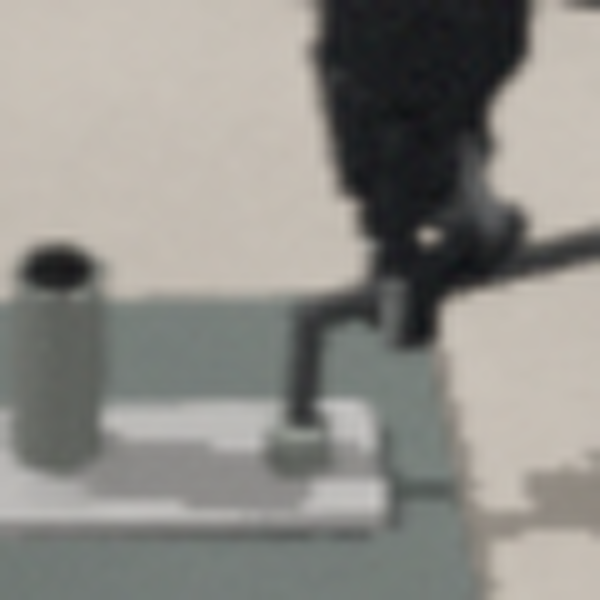

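>>> drive_tool([
  {"grip": 4,"tx": 0,"ty": 0,"tz": 1,"yaw": 0},
  {"grip": 4,"tx": 0,"ty": 0,"tz": 2,"yaw": 0},
  {"grip": 4,"tx": 0,"ty": 0,"tz": 3,"yaw": 0},
  {"grip": 4,"tx": 0,"ty": 0,"tz": 3,"yaw": 0},
], squeeze=90)

```text
time: 10.03
tool_pos: [550.1, 55.1, 90.1]
tcp_rot: [-3.141, 0.0, 1.687]
wrist_force: [-0.1, -0.5, -3.2]
grip_width: 9.8
```

```bash
python3 -c "
from h import *
goto([550.9,55.3,81],96.6)
"
```

```text
t 10.03 pos [550.1  55.1  90.1] ang 96.68 F [-0.1 -0.5 -3.2] M [-0.01  0.06 -0.03] g 9.8 -> txyz [0.1 0.8 9.1] yaw 0.08015540662484
```

>>> drive_tool([
  {"grip": 4,"tx": 0,"ty": 0,"tz": 1.5,"yaw": 0},
  {"grip": 4,"tx": 0,"ty": 0,"tz": 3,"yaw": 0},
  {"grip": 4,"tx": 0,"ty": 0,"tz": 4,"yaw": 0},
  {"grip": 4,"tx": 0,"ty": 0,"tz": 4,"yaw": 0},
], squeeze=90)

```text
time: 10.37
tool_pos: [550.1, 55.0, 86.0]
tcp_rot: [-3.141, 0.0, 1.687]
wrist_force: [-0.7, 0.3, -2.6]
grip_width: 10.1
```

```bash
python3 -c "
from h import *
c=shot('scene','s13',(240,200,300,260),10)
goto([550.9,55.3,81],96.6)
"
```

```text
t 10.42 pos [550.1  55.1  86.1] ang 96.68 F [-0.8  0.5 -1.6] M [-0.09  0.14 -0.04] g 9.8 -> txyz [0.2 0.8 5.1] yaw 0.08176052126907507
```

View pics/s13.png

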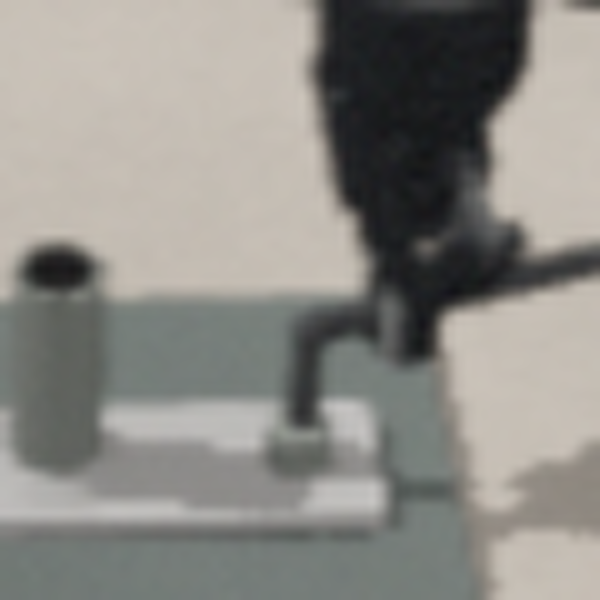

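>>> drive_tool([
  {"grip": 4,"tx": 0,"ty": 0,"tz": 1.5,"yaw": 0},
  {"grip": 4,"tx": 0,"ty": 0,"tz": 3,"yaw": 0},
  {"grip": 4,"tx": 0,"ty": 0,"tz": 4,"yaw": 0},
  {"grip": 4,"tx": 0,"ty": 0,"tz": 5,"yaw": 0},
  {"grip": 4,"tx": 0,"ty": 0,"tz": 5,"yaw": 0},
], squeeze=90)

```text
time: 10.83
tool_pos: [550.2, 55.0, 81.0]
tcp_rot: [-3.141, 0.0, 1.687]
wrist_force: [-1.2, -0.1, -2.8]
grip_width: 10.3
```

```bash
python3 -c "
from h import *
goto([550.9,55.3,81],96.6)
"
```

```text
t 10.83 pos [550.2  55.   81. ] ang 96.68 F [-1.2 -0.1 -2.8] M [-0.06  0.17 -0.02] g 10.3 -> txyz [0.2 0.7 0. ] yaw 0.07648781165701735
```

>>> drive_tool([
  {"grip": 4,"tx": 0,"ty": 0,"tz": 0.7,"yaw": 0},
  {"grip": 4,"tx": 0,"ty": 0,"tz": 1.4,"yaw": 0},
  {"grip": 4,"tx": 0,"ty": 0,"tz": 2,"yaw": 0},
  {"grip": 4,"tx": 0,"ty": 0,"tz": 2,"yaw": 0},
], squeeze=90)

```text
time: 11.17
tool_pos: [550.2, 55.1, 79.2]
tcp_rot: [-3.141, 0.0, 1.687]
wrist_force: [-0.3, 0.5, -2.4]
grip_width: 10.0
```

```bash
python3 -c "
from h import *
c=shot('scene','s14',(240,200,300,260),10)
c=shot('scene','s14b',(190,160,350,280),5)
goto([550.9,55.3,81],96.6)
"
```

```text
t 11.27 pos [550.2  55.   79.2] ang 96.67 F [-0.6 -0.3 -2.7] M [-0.11  0.27 -0.02] g 10.1 -> txyz [ 0.2  0.7 -1.8] yaw 0.07115492412231106
```

View pics/s14.png

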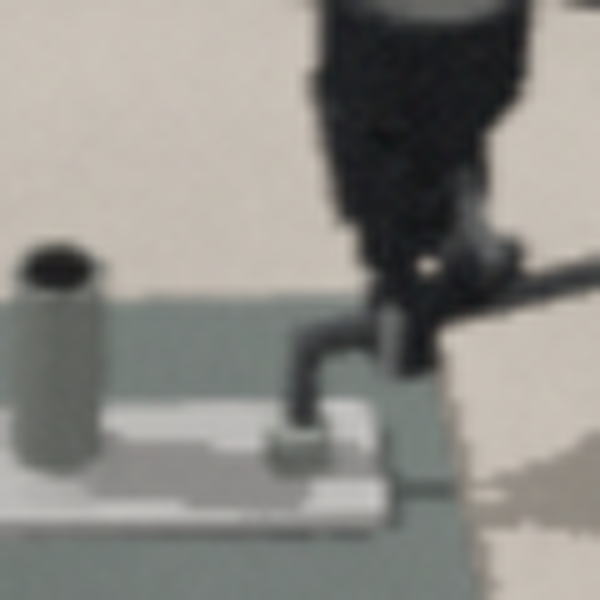

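View pics/s14b.png

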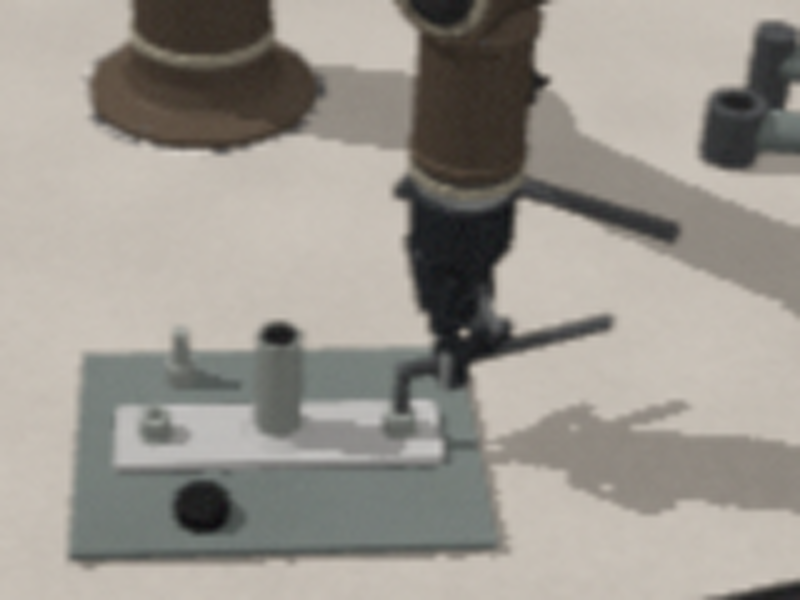

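>>> drive_tool([
  {"grip": 4,"tx": 0,"ty": 0,"tz": 0.7,"yaw": 0},
  {"grip": 4,"tx": 0,"ty": 0,"tz": 1.4,"yaw": 0},
  {"grip": 4,"tx": 0,"ty": 0,"tz": 2,"yaw": 0},
  {"grip": 4,"tx": 0,"ty": 0,"tz": 2,"yaw": 0},
], squeeze=90)

```text
time: 11.6
tool_pos: [550.6, 55.8, 78.0]
tcp_rot: [3.141, -0.0, 1.688]
wrist_force: [-2.9, 0.6, 6.8]
grip_width: 9.9
```

```bash
python3 -c "
from h import *
goto([550.9,55.3,81],96.6)
"
```

```text
t 11.6 pos [550.6  55.8  78. ] ang 96.7 F [-2.9  0.6  6.8] M [-0.05  0.63 -0.18] g 9.9 -> txyz [-0.5  0.2 -3. ] yaw 0.10265268558737262
```

>>> drive_tool([
  {"grip": 10,"tx": 0,"ty": 0,"tz": 0,"yaw": 0},
  {"grip": 20,"tx": 0,"ty": 0,"tz": -1,"yaw": 0},
  {"grip": 35,"tx": 0,"ty": 0,"tz": -1,"yaw": 0},
  {"grip": 35,"tx": 0,"ty": 0,"tz": -1,"yaw": 0},
], squeeze=30)

```text
time: 11.93
tool_pos: [550.8, 55.0, 78.4]
tcp_rot: [3.141, 0.0, 1.687]
wrist_force: [0.1, -0.1, -0.5]
grip_width: 29.7
```

```bash
python3 -c "
from h import *
c=shot('scene','s15',(240,200,320,260),10);shot('wrist','w15')
goto([539.5,150,79],96.6)
"
```

```text
t 12.03 pos [550.5  55.   78.3] ang 96.67 F [ 0.4 -1.   0.2] M [-0.02  0.01  0.  ] g 30.0 -> txyz [95.6  0.1 -0.7] yaw 0.07461681744493376
```

View pics/s15.png

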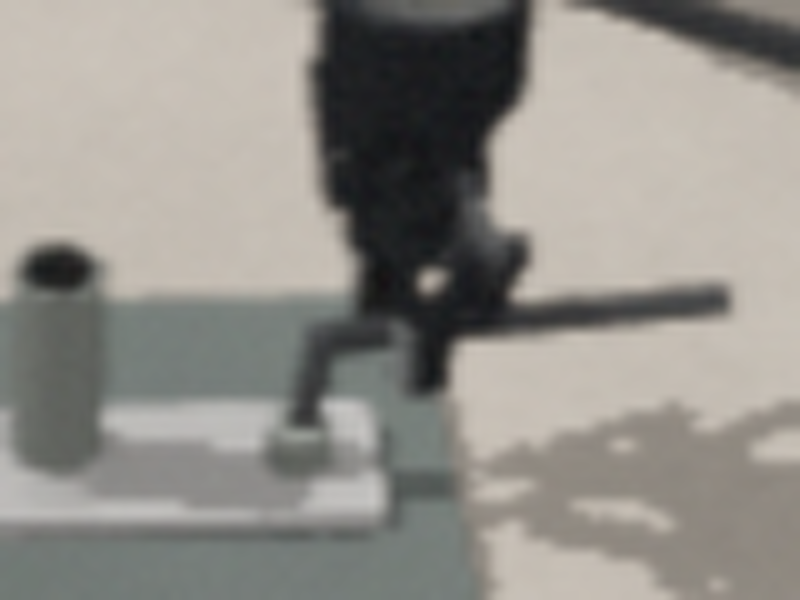

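View pics/w15.png

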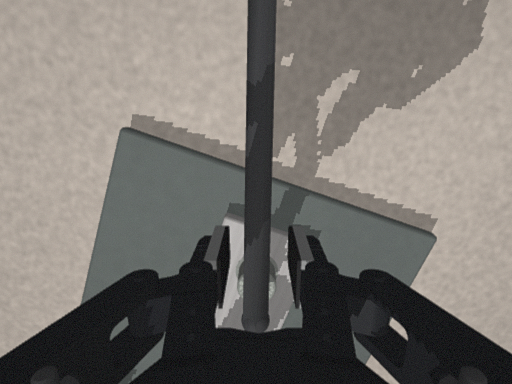

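```bash
python3 - <<'E'
from h import *
c=optics.capture('scene');s=lambda x,y:np.array([240+x/10,200+y/10])
P=[554.7,20.5,0]
for p in [s(322,336),s(722,298),s(303,420)]: print(np.round(plane(c,p,P,96.5),1))
E
```

```text
[554.1  25.4  77.1]
[534.7 196.4  44.6]
[554.8  19.9  38.8]
```

>>> drive_tool([
  {"grip": 35,"tx": 15,"ty": 0,"tz": 3,"yaw": 0},
  {"grip": 35,"tx": 35,"ty": 0,"tz": 7,"yaw": 0},
  {"grip": 35,"tx": 55,"ty": 0,"tz": 12,"yaw": 0},
  {"grip": 35,"tx": 72,"ty": 0,"tz": 16,"yaw": 0},
  {"grip": 35,"tx": 84,"ty": 0,"tz": 20,"yaw": 0},
  {"grip": 35,"tx": 84,"ty": 0,"tz": 20,"yaw": 0},
], squeeze=30)

```text
time: 12.58
tool_pos: [539.6, 141.7, 57.7]
tcp_rot: [-3.141, -0.002, 1.691]
wrist_force: [-0.4, 0.0, -0.0]
grip_width: 30.1
```

```bash
python3 -c "
from h import *
c=shot('scene','s16',(240,200,320,260),10);shot('wrist','w16')
goto([539.5,150,79],96.6)
"
```

```text
t 12.68 pos [540.5 138.2  58.1] ang 96.73 F [-0.   0.2 -0.1] M [0.01 0.01 0.01] g 29.4 -> txyz [ 11.8   0.4 -20.9] yaw 0.12622508644182062
```

View pics/s16.png

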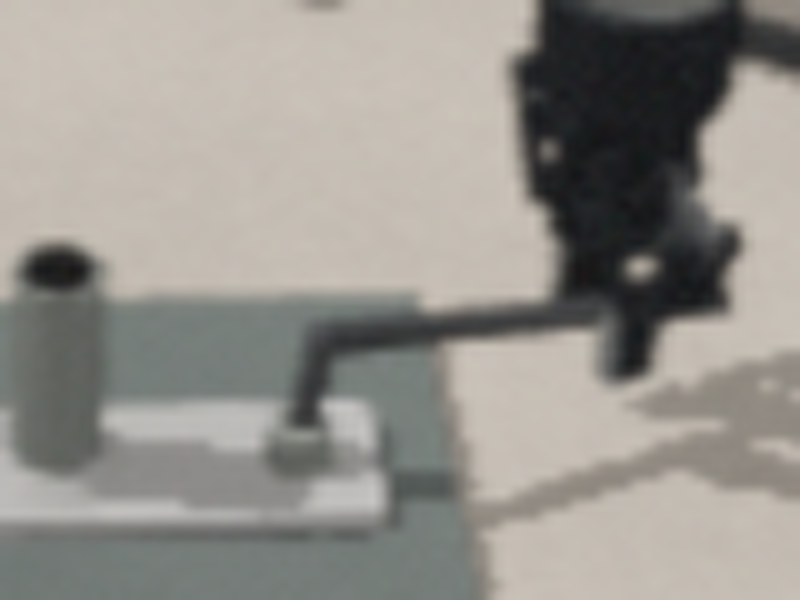

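View pics/w16.png

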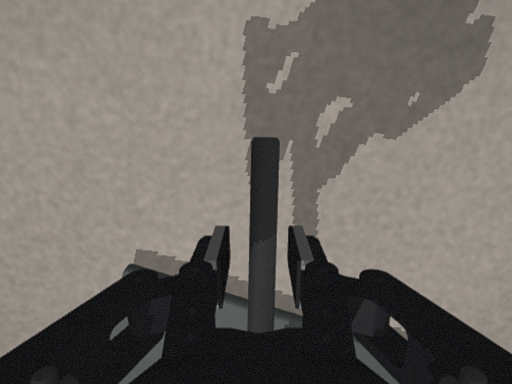

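>>> drive_tool([
  {"grip": 15,"tx": 0,"ty": 0,"tz": 0,"yaw": 0},
  {"grip": 5,"tx": 0,"ty": 0,"tz": 0,"yaw": 0},
  {"grip": 5,"tx": 0,"ty": 0,"tz": 0,"yaw": 0},
  {"grip": 5,"tx": 0,"ty": 0,"tz": -4,"yaw": 0},
  {"grip": 5,"tx": 0,"ty": 0,"tz": -8,"yaw": 0},
  {"grip": 5,"tx": 0,"ty": 0,"tz": -12,"yaw": 0},
  {"grip": 5,"tx": 0,"ty": 0,"tz": -12,"yaw": 0},
], squeeze=20)

```text
time: 13.27
tool_pos: [540.7, 135.4, 70.6]
tcp_rot: [-3.141, 0.003, 1.685]
wrist_force: [0.7, -7.8, -4.7]
grip_width: 11.4
```

```bash
python3 -c "
from h import *
c=shot('scene','s17',(240,200,320,260),10)
goto([539.5,150,79],96.6)
"
```

```text
t 13.32 pos [540.6 135.4  70.3] ang 96.53 F [ 0.9 -6.4 -4. ] M [-1.2  -0.14  0.01] g 11.3 -> txyz [14.6  0.6 -8.8] yaw -0.06948674813762068
```

View pics/s17.png

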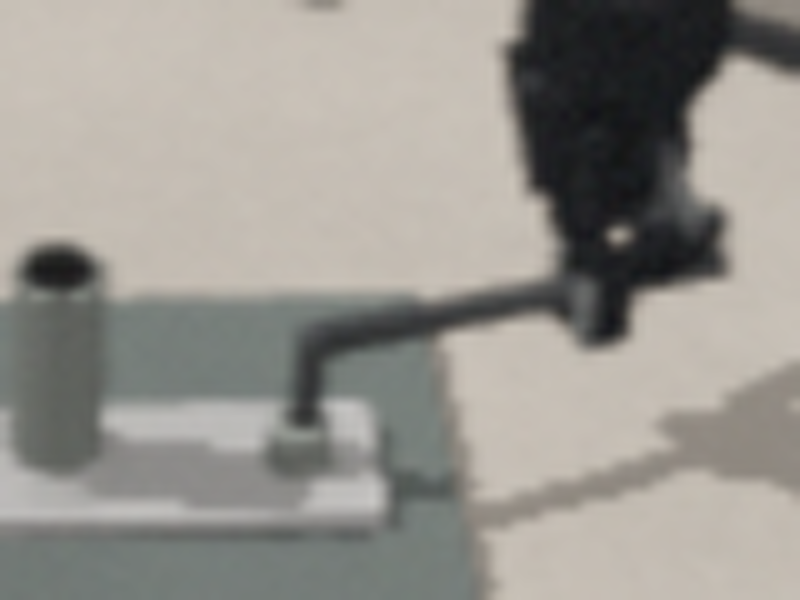

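>>> drive_tool([
  {"grip": 5,"tx": -2,"ty": 0,"tz": -1,"yaw": 0},
  {"grip": 5,"tx": -4,"ty": 0,"tz": -3,"yaw": 0},
  {"grip": 5,"tx": -4,"ty": 0,"tz": -3,"yaw": 0},
], squeeze=20)

```text
time: 13.57
tool_pos: [541.1, 134.5, 73.8]
tcp_rot: [3.141, -0.0, 1.687]
wrist_force: [-0.1, -2.0, -3.0]
grip_width: 11.4
```

```bash
python3 -c "
from h import *
c=shot('scene','s18',(240,200,320,260),10)
goto([539.5,150,79],96.6)
s=lambda x,y:np.array([240+x/10,200+y/10])
"
```

```text
t 13.62 pos [541.1 134.5  73.6] ang 96.66 F [ 1.  -1.5 -2.4] M [-0.08  0.04 -0.09] g 11.3 -> txyz [15.6  0.3 -5.4] yaw 0.06214822417655341
```

View pics/s18.png

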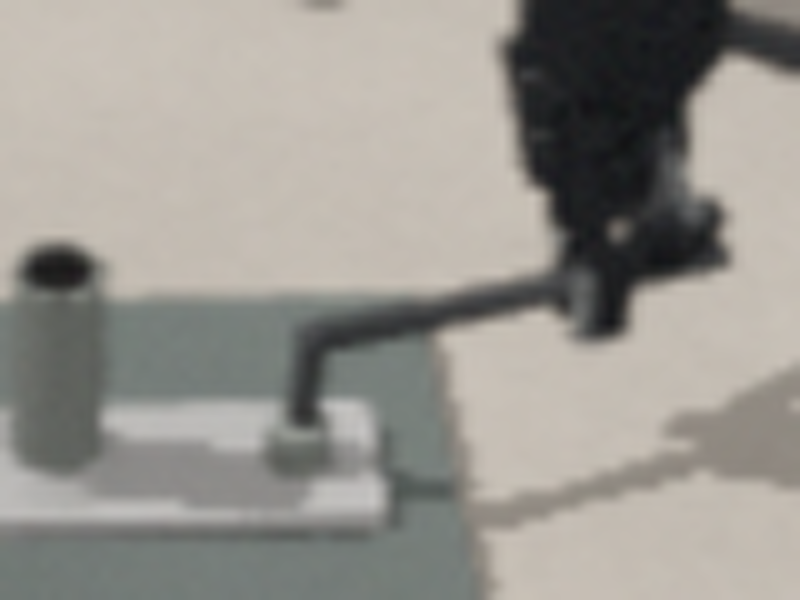

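>>> drive_tool([
  {"grip": 5,"tx": -0.2,"ty": 6,"tz": 0,"yaw": 3},
  {"grip": 5,"tx": -0.6,"ty": 12,"tz": 0,"yaw": 6},
  {"grip": 5,"tx": -1.4,"ty": 18,"tz": 0,"yaw": 9},
  {"grip": 5,"tx": -2.5,"ty": 23.9,"tz": 0,"yaw": 12},
  {"grip": 5,"tx": -3.9,"ty": 29.8,"tz": 0,"yaw": 15},
  {"grip": 5,"tx": -5.6,"ty": 35.5,"tz": 0,"yaw": 18},
  {"grip": 5,"tx": -7.6,"ty": 41.2,"tz": 0,"yaw": 21},
  {"grip": 5,"tx": -7.6,"ty": 41.2,"tz": 0,"yaw": 21},
], squeeze=25)

```text
time: 14.28
tool_pos: [583.0, 131.7, 73.1]
tcp_rot: [-3.141, 0.001, 1.319]
wrist_force: [-2.3, -0.8, -1.6]
grip_width: 11.7
```

```bash
cat >> h.py <<'E'
def tq(C=(554.7,20.5)):
    s=status.observe();p=s['tool_pos'][:2]-np.array(C);F=s['wrist_force']
    a=np.degrees(np.arctan2(p[1],p[0]));r=np.hypot(*p);ta=np.degrees(s['tcp_rot'][2])
    print('t %.2f r %.1f posang %.2f toolang %.2f turned %.1f deg T %.2f Mz %.2f Frad %.1f'%(s['time'],r,a,ta,96.7-ta,p[0]*F[1]/1000-p[1]*F[0]/1000+s['torque'][2],s['torque'][2],F[:2]@p/r),np.round(F,1),'z',round(s['tool_pos'][2],1),'g',round(s['grip_width'],1))
E
python3 -c "
from h import *
tq();c=shot('scene','s19',(190,180,350,280),5);tq()"
```

```text
t 14.28 r 114.8 posang 75.75 toolang 75.57 turned 21.1 deg T 0.40 Mz 0.17 Frad -1.4 [-2.3 -0.8 -1.6] z 73.1 g 11.7
t 14.33 r 114.8 posang 76.07 toolang 75.75 turned 20.9 deg T 0.44 Mz 0.23 Frad -2.4 [-2.4 -1.8 -2.1] z 73.1 g 11.6
```

View pics/s19.png

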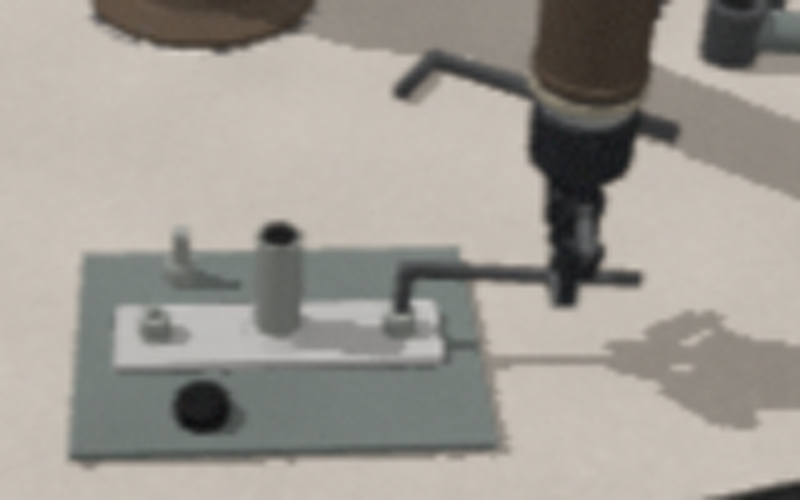

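>>> drive_tool([
  {"grip": 5,"tx": -0.2,"ty": 6,"tz": 0,"yaw": 3},
  {"grip": 5,"tx": -0.6,"ty": 12,"tz": 0,"yaw": 6},
  {"grip": 5,"tx": -1.4,"ty": 18,"tz": 0,"yaw": 9},
  {"grip": 5,"tx": -2.5,"ty": 23.9,"tz": 0,"yaw": 12},
  {"grip": 5,"tx": -3.9,"ty": 29.8,"tz": 0,"yaw": 15},
  {"grip": 5,"tx": -5.6,"ty": 35.5,"tz": 0,"yaw": 18},
  {"grip": 5,"tx": -7.6,"ty": 41.2,"tz": 0,"yaw": 21},
  {"grip": 5,"tx": -9.9,"ty": 46.8,"tz": 0,"yaw": 24},
], squeeze=25)

```text
time: 15.0
tool_pos: [625.2, 111.4, 73.3]
tcp_rot: [-3.141, 0.0, 0.903]
wrist_force: [-1.2, -0.9, -1.9]
grip_width: 11.3
```

```bash
python3 -c "
from h import *
tq();c=shot('scene','s20',(190,180,350,280),5);tq()"
```

```text
t 15.00 r 115.0 posang 52.20 toolang 51.75 turned 44.9 deg T 0.49 Mz 0.45 Frad -1.5 [-1.2 -0.9 -1.9] z 73.3 g 11.3
t 15.05 r 114.9 posang 51.46 toolang 51.47 turned 45.2 deg T 0.24 Mz 0.29 Frad -0.4 [ 0.1 -0.6 -2.2] z 73.4 g 11.4
```

View pics/s20.png

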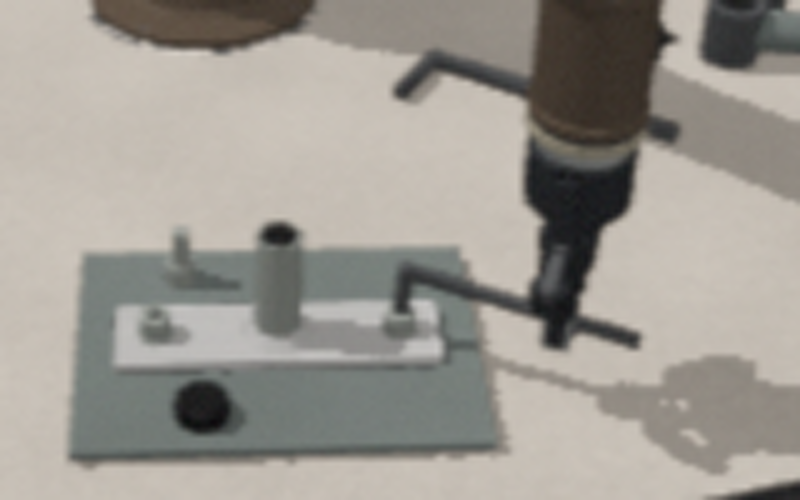

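>>> drive_tool([
  {"grip": 5,"tx": -0.2,"ty": 6,"tz": 0,"yaw": 3},
  {"grip": 5,"tx": -0.6,"ty": 12,"tz": 0,"yaw": 6},
  {"grip": 5,"tx": -1.4,"ty": 18,"tz": 0,"yaw": 9},
  {"grip": 5,"tx": -2.5,"ty": 23.9,"tz": 0,"yaw": 12},
  {"grip": 5,"tx": -3.9,"ty": 29.8,"tz": 0,"yaw": 15},
  {"grip": 5,"tx": -5.6,"ty": 35.5,"tz": 0,"yaw": 18},
  {"grip": 5,"tx": -7.6,"ty": 41.2,"tz": 0,"yaw": 21},
  {"grip": 5,"tx": -7.6,"ty": 41.2,"tz": 0,"yaw": 21},
], squeeze=25)

```text
time: 15.72
tool_pos: [654.1, 79.4, 73.7]
tcp_rot: [3.141, -0.002, 0.536]
wrist_force: [0.1, 1.1, -1.2]
grip_width: 11.2
```

```bash
python3 -c "
from h import *
tq();c=shot('scene','s21',(190,180,350,280),5);tq()"
```

```text
t 15.72 r 115.5 posang 30.63 toolang 30.71 turned 66.0 deg T 0.50 Mz 0.40 Frad 0.6 [ 0.1  1.1 -1.2] z 73.7 g 11.2
t 15.77 r 115.5 posang 31.00 toolang 30.88 turned 65.8 deg T 0.53 Mz 0.44 Frad 1.1 [ 0.5  1.2 -0.7] z 73.7 g 11.4
```

View pics/s21.png

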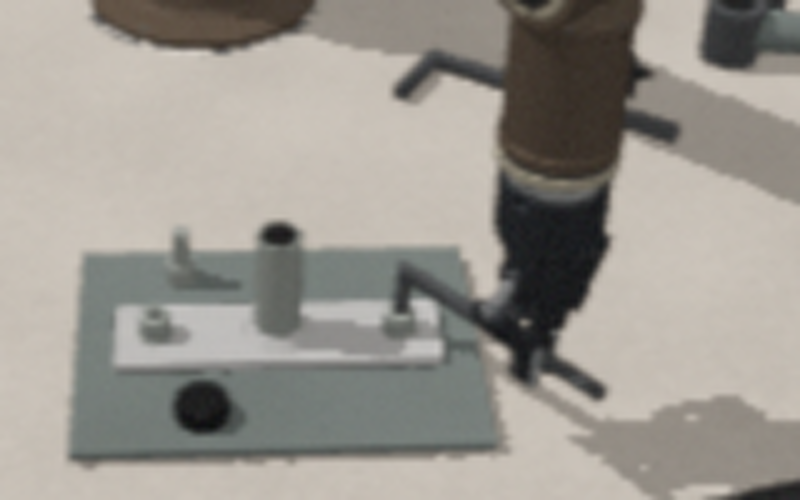

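>>> drive_tool([
  {"grip": 5,"tx": -0.1,"ty": 4,"tz": 0,"yaw": 2},
  {"grip": 5,"tx": -0.3,"ty": 8,"tz": 0,"yaw": 4},
  {"grip": 5,"tx": -0.6,"ty": 12,"tz": 0,"yaw": 6},
  {"grip": 5,"tx": -1.1,"ty": 16,"tz": 0,"yaw": 8},
  {"grip": 5,"tx": -1.1,"ty": 16,"tz": 0,"yaw": 8},
], squeeze=25)

```text
time: 16.18
tool_pos: [661.9, 64.2, 73.9]
tcp_rot: [3.141, -0.002, 0.392]
wrist_force: [3.2, 4.2, -0.0]
grip_width: 11.5
```

```bash
python3 -c "
from h import *
tq()"
```

```text
t 16.18 r 115.7 posang 22.17 toolang 22.46 turned 74.2 deg T 0.80 Mz 0.48 Frad 4.5 [ 3.2  4.2 -0. ] z 73.9 g 11.5
```

>>> drive_tool([
  {"grip": 5,"tx": 0.3,"ty": 2,"tz": 0,"yaw": 1},
  {"grip": 5,"tx": 0.5,"ty": 4,"tz": 0,"yaw": 2},
  {"grip": 5,"tx": 0.5,"ty": 4,"tz": 0,"yaw": 2},
], squeeze=25)

```text
time: 16.43
tool_pos: [663.2, 61.1, 73.6]
tcp_rot: [3.141, -0.001, 0.359]
wrist_force: [4.1, 3.5, 0.4]
grip_width: 11.8
```

```bash
python3 -c "
from h import *
tq()"
```

```text
t 16.43 r 115.9 posang 20.50 toolang 20.58 turned 76.1 deg T 0.67 Mz 0.46 Frad 5.1 [4.1 3.5 0.4] z 73.6 g 11.8
```

>>> drive_tool([
  {"grip": 5,"tx": 1,"ty": 2,"tz": 0,"yaw": 1},
  {"grip": 5,"tx": 1.5,"ty": 4,"tz": 0,"yaw": 2},
  {"grip": 5,"tx": 1.5,"ty": 4,"tz": 0,"yaw": 2},
], squeeze=25)

```text
time: 16.68
tool_pos: [665.0, 57.3, 73.0]
tcp_rot: [3.141, 0.001, 0.324]
wrist_force: [1.3, 2.4, 0.4]
grip_width: 11.2
```

```bash
python3 -c "
from h import *
tq()"
```

```text
t 16.68 r 116.3 posang 18.42 toolang 18.54 turned 78.2 deg T 0.66 Mz 0.44 Frad 2.0 [1.3 2.4 0.4] z 73.0 g 11.2
```

>>> drive_tool([
  {"grip": 5,"tx": 0.3,"ty": 2,"tz": 0,"yaw": 1},
  {"grip": 5,"tx": 0.3,"ty": 4,"tz": 0,"yaw": 2},
  {"grip": 5,"tx": 0.3,"ty": 4,"tz": 0,"yaw": 2},
], squeeze=25)

```text
time: 16.93
tool_pos: [666.4, 53.5, 72.9]
tcp_rot: [3.141, 0.001, 0.289]
wrist_force: [-0.6, 1.8, -0.7]
grip_width: 11.6
```

```bash
python3 -c "
from h import *
tq();c=shot('scene','s22',(190,180,350,280),5);tq()"
```

```text
t 16.93 r 116.5 posang 16.46 toolang 16.55 turned 80.2 deg T 0.71 Mz 0.49 Frad -0.0 [-0.6  1.8 -0.7] z 72.9 g 11.6
t 16.98 r 116.5 posang 16.58 toolang 16.62 turned 80.1 deg T 0.69 Mz 0.54 Frad -0.5 [-0.8  1.1 -1.9] z 72.9 g 11.6
```

View pics/s22.png

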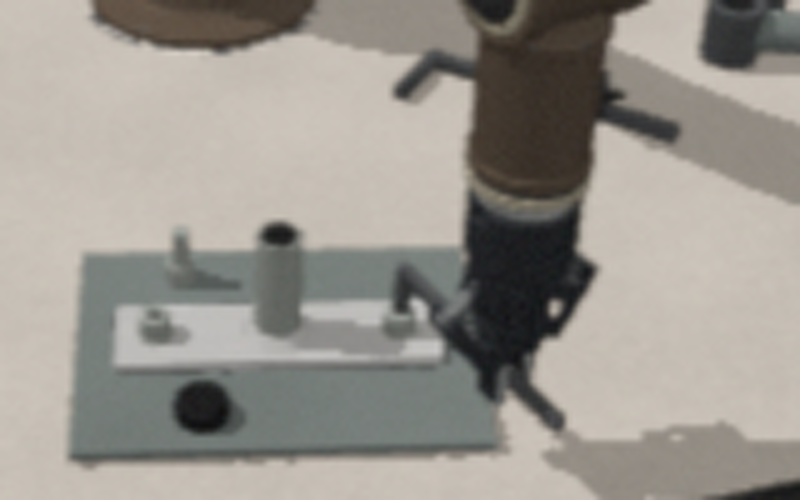

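Torque still about 0.7 N m and the stand is where it was. I'll continue in 1° to 1.5° steps.

>>> drive_tool([
  {"grip": 5,"tx": 0,"ty": 1.5,"tz": 0,"yaw": 0.8},
  {"grip": 5,"tx": 0,"ty": 3,"tz": 0,"yaw": 1.5},
  {"grip": 5,"tx": 0,"ty": 3,"tz": 0,"yaw": 1.5},
], squeeze=25)

```text
time: 17.23
tool_pos: [667.3, 50.8, 73.0]
tcp_rot: [3.141, 0.001, 0.263]
wrist_force: [-1.9, 1.8, -1.4]
grip_width: 11.2
```

```bash
python3 -c "
from h import *
tq()"
```

```text
t 17.23 r 116.6 posang 15.07 toolang 15.09 turned 81.6 deg T 0.81 Mz 0.55 Frad -1.4 [-1.9  1.8 -1.4] z 73.0 g 11.2
```

>>> drive_tool([
  {"grip": 5,"tx": -0.3,"ty": 1,"tz": 0,"yaw": 0.5},
  {"grip": 5,"tx": -0.5,"ty": 2,"tz": 0,"yaw": 1},
  {"grip": 5,"tx": -0.5,"ty": 2,"tz": 0,"yaw": 1},
], squeeze=25)

```text
time: 17.48
tool_pos: [667.7, 49.1, 73.2]
tcp_rot: [3.141, 0.0, 0.246]
wrist_force: [-1.8, 1.6, -1.9]
grip_width: 11.5
```

```bash
python3 -c "
from h import *
tq()"
```

```text
t 17.48 r 116.5 posang 14.20 toolang 14.12 turned 82.6 deg T 0.73 Mz 0.50 Frad -1.4 [-1.8  1.6 -1.9] z 73.2 g 11.5
```

>>> drive_tool([
  {"grip": 5,"tx": -0.3,"ty": 1,"tz": 0,"yaw": 0.5},
  {"grip": 5,"tx": -0.5,"ty": 2,"tz": 0,"yaw": 1},
  {"grip": 5,"tx": -0.5,"ty": 2,"tz": 0,"yaw": 1},
], squeeze=25)

```text
time: 17.73
tool_pos: [668.1, 47.2, 73.5]
tcp_rot: [3.141, -0.001, 0.229]
wrist_force: [-0.3, 1.5, 0.1]
grip_width: 11.5
```

```bash
python3 -c "
from h import *
tq()"
```

```text
t 17.73 r 116.5 posang 13.25 toolang 13.12 turned 83.6 deg T 0.71 Mz 0.52 Frad 0.1 [-0.3  1.5  0.1] z 73.5 g 11.5
```

>>> drive_tool([
  {"grip": 5,"tx": -0.2,"ty": 1,"tz": 0,"yaw": 0.5},
  {"grip": 5,"tx": -0.3,"ty": 2,"tz": 0,"yaw": 1},
  {"grip": 5,"tx": -0.3,"ty": 2,"tz": 0,"yaw": 1},
], squeeze=25)

```text
time: 17.98
tool_pos: [668.5, 45.2, 73.6]
tcp_rot: [3.141, -0.001, 0.212]
wrist_force: [1.1, 1.9, -0.7]
grip_width: 11.5
```

```bash
python3 -c "
from h import *
tq()"
```

```text
t 17.98 r 116.5 posang 12.27 toolang 12.12 turned 84.6 deg T 0.72 Mz 0.53 Frad 1.4 [ 1.1  1.9 -0.7] z 73.6 g 11.5
```

>>> drive_tool([
  {"grip": 5,"tx": -0.1,"ty": 1,"tz": 0,"yaw": 0.5},
  {"grip": 5,"tx": -0.1,"ty": 2,"tz": 0,"yaw": 1},
  {"grip": 5,"tx": -0.1,"ty": 2,"tz": 0,"yaw": 1},
], squeeze=25)

```text
time: 18.23
tool_pos: [668.9, 43.3, 73.6]
tcp_rot: [3.141, -0.001, 0.194]
wrist_force: [2.5, 1.4, -0.1]
grip_width: 11.7
```

```bash
python3 -c "
from h import *
tq();c=shot('scene','s23',(190,180,350,280),5);tq()"
```

```text
t 18.23 r 116.5 posang 11.27 toolang 11.12 turned 85.6 deg T 0.68 Mz 0.57 Frad 2.8 [ 2.5  1.4 -0.1] z 73.6 g 11.7
t 18.28 r 116.5 posang 11.34 toolang 11.16 turned 85.5 deg T 0.78 Mz 0.59 Frad 2.7 [ 2.3  2.1 -0.1] z 73.6 g 11.6
```

View pics/s23.png

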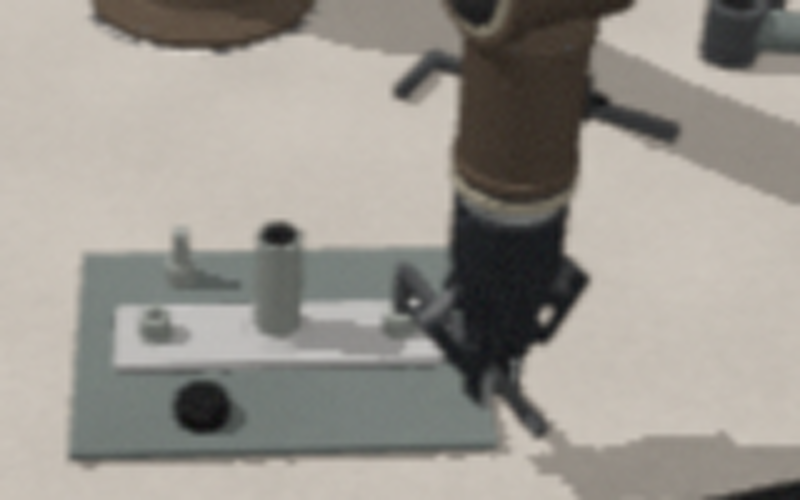

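>>> drive_tool([
  {"grip": 5,"tx": 0.3,"ty": 1,"tz": 0,"yaw": 0.5},
  {"grip": 5,"tx": 0.5,"ty": 2,"tz": 0,"yaw": 1},
  {"grip": 5,"tx": 0.5,"ty": 2,"tz": 0,"yaw": 1},
], squeeze=25)

```text
time: 18.53
tool_pos: [669.4, 41.3, 73.4]
tcp_rot: [3.141, -0.0, 0.177]
wrist_force: [3.0, 1.6, 0.2]
grip_width: 11.5
```

```bash
python3 -c "
from h import *
tq()"
```

```text
t 18.53 r 116.6 posang 10.27 toolang 10.12 turned 86.6 deg T 0.67 Mz 0.55 Frad 3.2 [3.  1.6 0.2] z 73.4 g 11.5
```

>>> drive_tool([
  {"grip": 5,"tx": 0.3,"ty": 1,"tz": 0,"yaw": 0.5},
  {"grip": 5,"tx": 0.5,"ty": 2,"tz": 0,"yaw": 1},
  {"grip": 5,"tx": 0.5,"ty": 2,"tz": 0,"yaw": 1},
], squeeze=25)

```text
time: 18.78
tool_pos: [669.9, 39.3, 73.2]
tcp_rot: [3.141, 0.0, 0.159]
wrist_force: [1.6, 1.5, -0.7]
grip_width: 11.4
```

```bash
python3 -c "
from h import *
tq()"
```

```text
t 18.78 r 116.7 posang 9.27 toolang 9.12 turned 87.6 deg T 0.69 Mz 0.54 Frad 1.9 [ 1.6  1.5 -0.7] z 73.2 g 11.4
```

>>> drive_tool([
  {"grip": 5,"tx": 0.1,"ty": 1,"tz": 0,"yaw": 0.5},
  {"grip": 5,"tx": 0.1,"ty": 2,"tz": 0,"yaw": 1},
  {"grip": 5,"tx": 0.1,"ty": 2,"tz": 0,"yaw": 1},
], squeeze=25)

```text
time: 19.03
tool_pos: [670.3, 37.3, 73.2]
tcp_rot: [3.141, 0.0, 0.142]
wrist_force: [0.4, 0.7, -1.2]
grip_width: 11.3
```

```bash
python3 -c "
from h import *
tq();shot('top','t23',(200,130,320,220),6);c=shot('wrist','w23');print(atz(c,(255,200),70))"
```

```text
t 19.03 r 116.8 posang 8.28 toolang 8.11 turned 88.6 deg T 0.59 Mz 0.52 Frad 0.5 [ 0.4  0.7 -1.2] z 73.2 g 11.3
[699.74705581  43.87033271  70.        ]
```

View pics/w23.png

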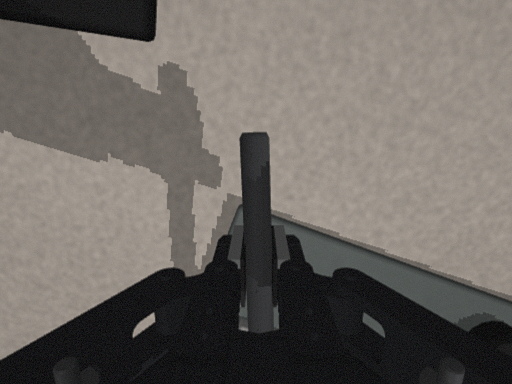

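View pics/t23.png

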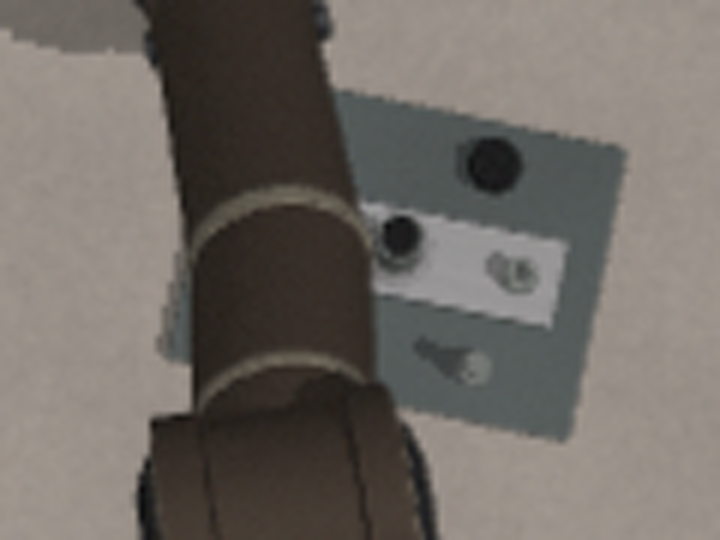

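>>> drive_tool([
  {"grip": 5,"tx": 0,"ty": 1.2,"tz": 0,"yaw": 0.5},
  {"grip": 5,"tx": 0,"ty": 2.5,"tz": 0,"yaw": 1},
  {"grip": 5,"tx": 0,"ty": 2.5,"tz": 0,"yaw": 1},
], squeeze=25)

```text
time: 19.38
tool_pos: [670.7, 34.9, 73.2]
tcp_rot: [3.141, 0.0, 0.124]
wrist_force: [0.7, 2.4, -0.8]
grip_width: 11.6
```

```bash
python3 -c "
from h import *
tq()"
```

```text
t 19.38 r 116.9 posang 7.06 toolang 7.11 turned 89.6 deg T 0.78 Mz 0.51 Frad 1.0 [ 0.7  2.4 -0.8] z 73.2 g 11.6
```

>>> drive_tool([
  {"grip": 5,"tx": 0,"ty": 1.2,"tz": 0,"yaw": 0.5},
  {"grip": 5,"tx": 0,"ty": 2.3,"tz": 0,"yaw": 1},
  {"grip": 5,"tx": 0,"ty": 2.3,"tz": 0,"yaw": 1},
], squeeze=25)

```text
time: 19.63
tool_pos: [671.0, 32.7, 73.2]
tcp_rot: [3.141, 0.0, 0.107]
wrist_force: [-0.4, 2.2, -0.8]
grip_width: 11.8
```

```bash
python3 -c "
from h import *
tq()"
```

```text
t 19.63 r 116.9 posang 5.97 toolang 6.11 turned 90.6 deg T 0.85 Mz 0.59 Frad -0.2 [-0.4  2.2 -0.8] z 73.2 g 11.8
```

>>> drive_tool([
  {"grip": 5,"tx": 0,"ty": 0.8,"tz": 0,"yaw": 0.4},
  {"grip": 5,"tx": 0,"ty": 1.6,"tz": 0,"yaw": 0.8},
  {"grip": 5,"tx": 0,"ty": 1.6,"tz": 0,"yaw": 0.8},
], squeeze=25)

```text
time: 19.88
tool_pos: [671.2, 31.1, 73.3]
tcp_rot: [3.141, 0.0, 0.093]
wrist_force: [0.4, 2.2, -2.1]
grip_width: 11.5
```

```bash
python3 -c "
from h import *
tq()"
```

```text
t 19.88 r 117.0 posang 5.21 toolang 5.33 turned 91.4 deg T 0.75 Mz 0.50 Frad 0.6 [ 0.4  2.2 -2.1] z 73.3 g 11.5
```

```bash
python3 -c "
from h import *
import pickle
c=shot('wrist','w24',(220,110,300,350),2.4);pickle.dump(dict(K=c['K'],T=c['T']),open('w24.pkl','wb'));tq()
im=cv2.imread('pics/w24.png');cv2.imwrite('pics/w24.png',cv2.resize(im,(600,590)))"
```

```text
t 19.93 r 117.0 posang 5.28 toolang 5.36 turned 91.3 deg T 0.66 Mz 0.50 Frad 0.7 [ 0.5  1.4 -0.7] z 73.3 g 12.0
```

View pics/w24.png

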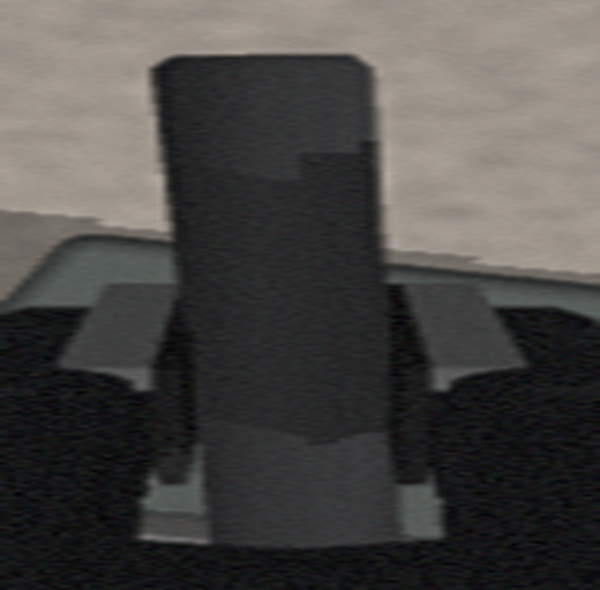

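```bash
python3 -c "
from h import *
import pickle
c=pickle.load(open('w24.pkl','rb'))
for z1,z2 in((70,71),(67,72)):
  a=atz(c,(255.1,138.5),z1);b=atz(c,(260.5,329.7),z2);print(a,b,np.degrees(np.arctan2(*(a-b)[[1,0]])), np.degrees(np.arctan2(a[1]-20.5,a[0]-554.7)),np.hypot(a[0]-554.7,a[1]-20.5))
"
```

```text
[727.36857419  38.46321883  70.        ] [634.34925726  27.50987473  71.        ] 6.715848440401613 5.939283027450467 173.60044280524994
[726.99327043  38.46466666  67.        ] [635.2285968   27.59808307  72.        ] 6.7533981474060125 5.9526039929020556 173.22730813600387
```

>>> drive_tool([
  {"grip": 5,"tx": 0,"ty": 1,"tz": 0,"yaw": 0.3},
  {"grip": 5,"tx": 0,"ty": 2,"tz": 0,"yaw": 0.7},
  {"grip": 5,"tx": 0,"ty": 2,"tz": 0,"yaw": 0.7},
], squeeze=25)

```text
time: 20.18
tool_pos: [671.4, 29.2, 73.3]
tcp_rot: [3.142, 0.0, 0.081]
wrist_force: [0.5, 2.8, -0.6]
grip_width: 11.7
```

```bash
python3 -c "
from h import *
tq()"
```

```text
t 20.18 r 117.0 posang 4.25 toolang 4.63 turned 92.1 deg T 0.80 Mz 0.48 Frad 0.7 [ 0.5  2.8 -0.6] z 73.3 g 11.7
```

>>> drive_tool([
  {"grip": 5,"tx": 0,"ty": 1,"tz": 0,"yaw": 0.4},
  {"grip": 5,"tx": 0,"ty": 2,"tz": 0,"yaw": 0.8},
  {"grip": 5,"tx": 0,"ty": 2,"tz": 0,"yaw": 0.8},
], squeeze=25)

```text
time: 20.43
tool_pos: [671.6, 27.2, 73.3]
tcp_rot: [3.142, 0.0, 0.067]
wrist_force: [0.0, 2.5, -1.3]
grip_width: 11.3
```

```bash
python3 -c "
from h import *
tq();c=shot('scene','s25',(190,180,350,280),5)"
```

```text
t 20.43 r 117.1 posang 3.28 toolang 3.83 turned 92.9 deg T 0.75 Mz 0.46 Frad 0.2 [ 0.   2.5 -1.3] z 73.3 g 11.3
```

View pics/s25.png

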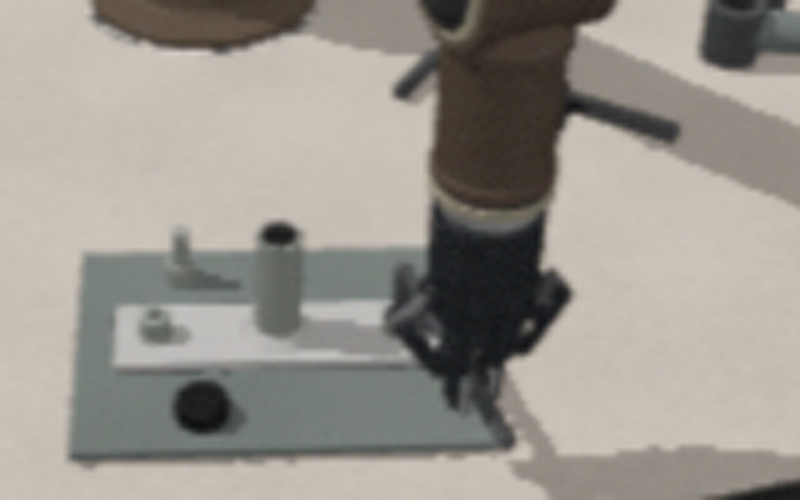

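>>> drive_tool([
  {"grip": 5,"tx": 0,"ty": 1,"tz": 0,"yaw": 0.5},
  {"grip": 5,"tx": 0,"ty": 2,"tz": 0,"yaw": 1},
  {"grip": 5,"tx": 0,"ty": 2,"tz": 0,"yaw": 1},
], squeeze=25)

```text
time: 20.73
tool_pos: [671.8, 25.3, 73.3]
tcp_rot: [-3.142, -0.0, 0.049]
wrist_force: [1.8, 3.5, -0.7]
grip_width: 11.5
```

```bash
python3 -c "
from h import *
tq()
import pickle
c=shot('wrist','w26',(220,110,300,350),2.4);pickle.dump(dict(K=c['K'],T=c['T']),open('w26.pkl','wb'));tq()
im=cv2.imread('pics/w26.png');cv2.imwrite('pics/w26.png',cv2.resize(im,(600,590)))"
```

```text
t 20.73 r 117.2 posang 2.33 toolang 2.82 turned 93.9 deg T 0.82 Mz 0.41 Frad 1.9 [ 1.8  3.5 -0.7] z 73.3 g 11.5
t 20.78 r 117.1 posang 2.40 toolang 2.86 turned 93.8 deg T 0.75 Mz 0.42 Frad 0.2 [ 0.   2.8 -1.3] z 73.3 g 11.6
```

View pics/w26.png

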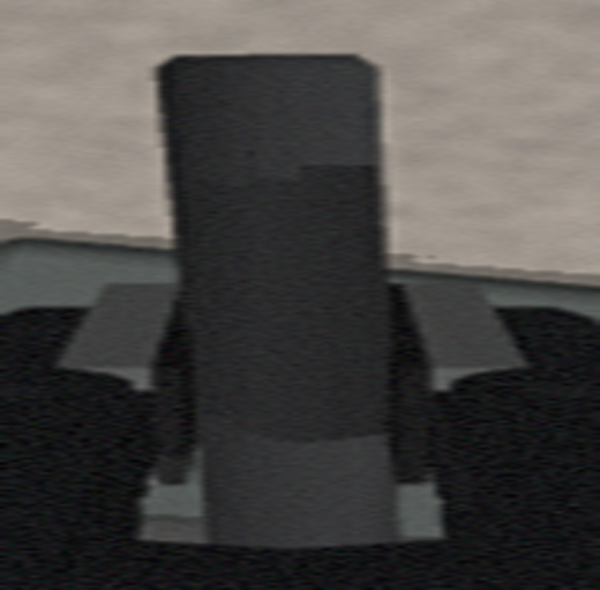

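>>> drive_tool([
  {"grip": 5,"tx": 0,"ty": 1,"tz": 0,"yaw": 0.5},
  {"grip": 5,"tx": 0,"ty": 2,"tz": 0,"yaw": 1},
  {"grip": 5,"tx": 0,"ty": 2,"tz": 0,"yaw": 1},
], squeeze=25)

```text
time: 21.03
tool_pos: [671.9, 23.4, 73.3]
tcp_rot: [-3.141, -0.0, 0.032]
wrist_force: [-0.5, 4.0, -1.0]
grip_width: 11.8
```

```bash
python3 -c "
from h import *
tq();optics.capture('wrist');tq();optics.capture('wrist');tq()"
```

```text
t 21.03 r 117.2 posang 1.43 toolang 1.83 turned 94.9 deg T 0.98 Mz 0.51 Frad -0.4 [-0.5  4.  -1. ] z 73.3 g 11.8
t 21.08 r 117.2 posang 1.47 toolang 1.86 turned 94.8 deg T 0.93 Mz 0.48 Frad 0.5 [ 0.4  3.9 -0.9] z 73.3 g 11.6
t 21.13 r 117.2 posang 1.50 toolang 1.89 turned 94.8 deg T 0.99 Mz 0.50 Frad 0.2 [ 0.1  4.2 -1.7] z 73.3 g 11.7
```

>>> drive_tool([
  {"grip": 5,"tx": 0,"ty": 0.6,"tz": 0,"yaw": 0.3},
  {"grip": 5,"tx": 0,"ty": 1,"tz": 0,"yaw": 0.5},
], squeeze=25)

```text
time: 21.3
tool_pos: [671.9, 22.6, 73.3]
tcp_rot: [-3.141, -0.0, 0.024]
wrist_force: [-0.8, 4.4, -0.7]
grip_width: 11.2
```

```bash
python3 -c "
from h import *
tq();optics.capture('wrist');tq();optics.capture('wrist');tq()"
```

```text
t 21.30 r 117.2 posang 1.04 toolang 1.37 turned 95.3 deg T 1.06 Mz 0.54 Frad -0.7 [-0.8  4.4 -0.7] z 73.3 g 11.2
t 21.35 r 117.3 posang 0.99 toolang 1.35 turned 95.3 deg T 1.04 Mz 0.49 Frad 0.9 [0.8 4.7 0.1] z 73.3 g 11.1
t 21.40 r 117.2 posang 0.98 toolang 1.37 turned 95.3 deg T 1.02 Mz 0.52 Frad -0.1 [-0.2  4.3 -0.8] z 73.3 g 11.2
```

>>> drive_tool([
  {"grip": 5,"tx": 0,"ty": -3,"tz": 0,"yaw": -1.5},
  {"grip": 5,"tx": -0.2,"ty": -6,"tz": 0,"yaw": -3},
  {"grip": 5,"tx": -0.3,"ty": -8,"tz": 0,"yaw": -4},
  {"grip": 5,"tx": -0.3,"ty": -8,"tz": 0,"yaw": -4},
], squeeze=25)

```text
time: 21.73
tool_pos: [671.3, 30.4, 73.2]
tcp_rot: [3.141, 0.0, 0.096]
wrist_force: [0.4, 1.1, -0.0]
grip_width: 11.4
```

```bash
python3 -c "
from h import *
tq();optics.capture('wrist');tq()"
```

```text
t 21.73 r 117.0 posang 4.83 toolang 5.49 turned 91.2 deg T 0.52 Mz 0.39 Frad 0.5 [ 0.4  1.1 -0. ] z 73.2 g 11.4
t 21.78 r 117.0 posang 4.68 toolang 5.40 turned 91.3 deg T 0.49 Mz 0.36 Frad 0.1 [-0.   1.1 -0.6] z 73.3 g 11.0
```

>>> drive_tool([
  {"grip": 5,"tx": 0,"ty": -2,"tz": 0,"yaw": -1.5},
  {"grip": 5,"tx": 0,"ty": -4,"tz": 0,"yaw": -3},
  {"grip": 5,"tx": 0,"ty": -5,"tz": 0,"yaw": -4},
  {"grip": 5,"tx": 0,"ty": -5,"tz": 0,"yaw": -4},
], squeeze=25)

```text
time: 22.12
tool_pos: [670.6, 35.8, 73.1]
tcp_rot: [-3.141, 0.001, 0.165]
wrist_force: [-1.3, 2.1, -0.9]
grip_width: 11.4
```

```bash
python3 -c "
from h import *
tq();shot('scene','s27',(240,200,320,260),10);tq()"
```

```text
t 22.12 r 116.9 posang 7.54 toolang 9.47 turned 87.2 deg T 0.19 Mz -0.06 Frad -1.0 [-1.3  2.1 -0.9] z 73.1 g 11.4
t 22.17 r 116.9 posang 7.41 toolang 9.39 turned 87.3 deg T 0.22 Mz -0.05 Frad 1.1 [ 0.8  2.4 -0.8] z 73.1 g 11.4
```

View pics/s27.png

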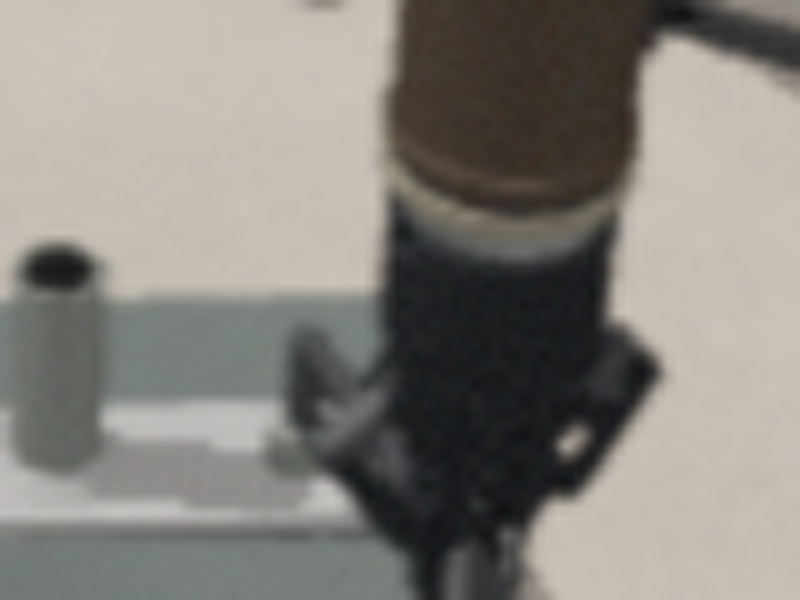

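>>> drive_tool([
  {"grip": 5,"tx": 0,"ty": -3,"tz": 0,"yaw": 0},
  {"grip": 5,"tx": 1,"ty": -3.5,"tz": 5,"yaw": 0},
  {"grip": 5,"tx": 2,"ty": -3.5,"tz": 9,"yaw": 0},
  {"grip": 5,"tx": 3,"ty": -3.5,"tz": 13,"yaw": 0},
  {"grip": 5,"tx": 3,"ty": -3.5,"tz": 13,"yaw": 0},
], squeeze=20)

```text
time: 22.58
tool_pos: [673.5, 39.2, 59.5]
tcp_rot: [3.141, 0.0, 0.164]
wrist_force: [0.6, 0.8, 1.9]
grip_width: 11.7
```

```bash
python3 -c "
from h import *
tq()"
```

```text
t 22.58 r 120.3 posang 8.92 toolang 9.38 turned 87.3 deg T 0.42 Mz 0.34 Frad 0.7 [0.6 0.8 1.9] z 59.5 g 11.7
```

Unloaded. Now I'll open the jaws wide enough to clear and rise straight up.

>>> drive_tool([
  {"grip": 10,"tx": 0,"ty": 0,"tz": 0,"yaw": 0},
  {"grip": 20,"tx": 0,"ty": 0,"tz": 0,"yaw": 0},
  {"grip": 35,"tx": 0,"ty": 0,"tz": 0,"yaw": 0},
  {"grip": 50,"tx": 0,"ty": 0,"tz": 0,"yaw": 0},
  {"grip": 60,"tx": 0,"ty": 0,"tz": 0,"yaw": 0},
  {"grip": 60,"tx": 0,"ty": 0,"tz": 0,"yaw": 0},
], squeeze=20)

```text
time: 23.08
tool_pos: [673.3, 39.2, 60.3]
tcp_rot: [3.142, -0.0, 0.163]
wrist_force: [0.6, -0.5, 0.3]
grip_width: 51.2
```

```bash
python3 -c "
from h import *
shot('wrist','w28');tq();shot('scene','s28',(190,180,350,280),5)"
```

```text
t 23.13 r 120.1 posang 8.94 toolang 9.36 turned 87.3 deg T 0.06 Mz -0.01 Frad -0.5 [-0.6  0.4 -0.6] z 60.3 g 51.4
```

View pics/w28.png

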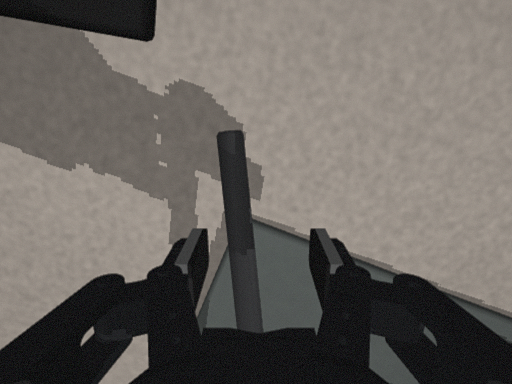

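View pics/s28.png

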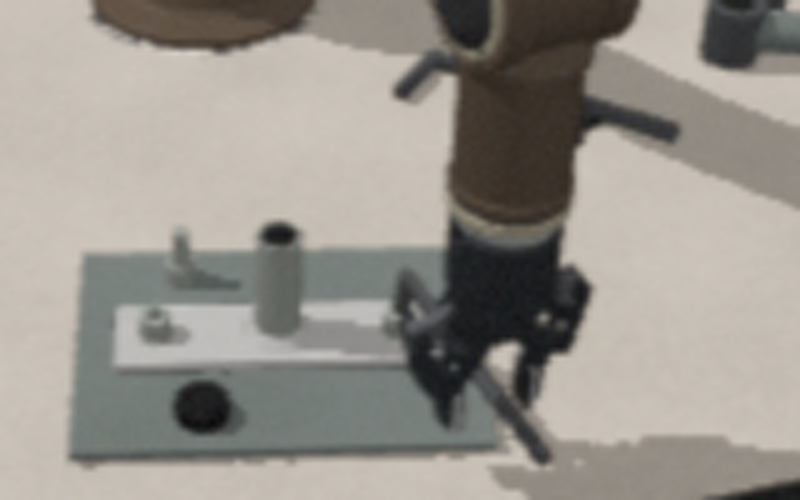

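>>> drive_tool([
  {"grip": 60,"tx": 0,"ty": -5,"tz": -5,"yaw": 0},
  {"grip": 60,"tx": 0,"ty": -5,"tz": -20,"yaw": 0},
  {"grip": 60,"tx": 0,"ty": -5,"tz": -45,"yaw": 0},
  {"grip": 60,"tx": 0,"ty": -5,"tz": -75,"yaw": 0},
  {"grip": 60,"tx": 0,"ty": -5,"tz": -105,"yaw": 0},
  {"grip": 60,"tx": 0,"ty": -5,"tz": -135,"yaw": 0},
  {"grip": 60,"tx": 0,"ty": -5,"tz": -150,"yaw": 0},
  {"grip": 60,"tx": 0,"ty": -5,"tz": -150,"yaw": 0},
], squeeze=20)

```text
time: 23.85
tool_pos: [674.6, 45.0, 215.8]
tcp_rot: [3.141, -0.008, 0.164]
wrist_force: [0.7, 0.5, 0.8]
grip_width: 51.0
```

>>> drive_tool([
  {"grip": 60,"tx": 10,"ty": -30,"tz": -10,"yaw": 0},
  {"grip": 60,"tx": 20,"ty": -60,"tz": -20,"yaw": 0},
  {"grip": 60,"tx": 30,"ty": -90,"tz": -30,"yaw": 0},
  {"grip": 60,"tx": 30,"ty": -120,"tz": -30,"yaw": 0},
  {"grip": 60,"tx": 30,"ty": -150,"tz": -30,"yaw": 0},
  {"grip": 60,"tx": 30,"ty": -180,"tz": -30,"yaw": 0},
  {"grip": 60,"tx": 30,"ty": -180,"tz": -30,"yaw": 0},
])

```text
time: 24.43
tool_pos: [669.4, 236.2, 239.3]
tcp_rot: [-3.136, 0.002, 0.173]
wrist_force: [-0.8, 2.1, -0.6]
grip_width: 50.9
```

```bash
python3 -c "
from h import *
import pickle
c=shot('scene','s29',(190,180,350,280),5);t=shot('top','t29',(200,120,320,210),6);tq()
pickle.dump([dict(K=x['K'],T=x['T']) for x in (c,t)],open('c29.pkl','wb'))"
```

```text
t 24.53 r 239.2 posang 60.76 toolang 9.60 turned 87.1 deg T -0.07 Mz 0.04 Frad -0.3 [ 0.3 -0.5  0.1] z 239.4 g 51.1
```

View pics/s29.png

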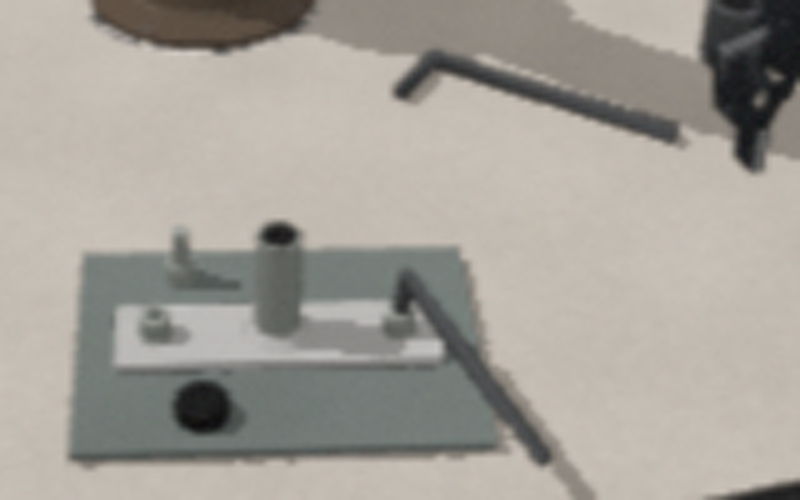

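View pics/t29.png

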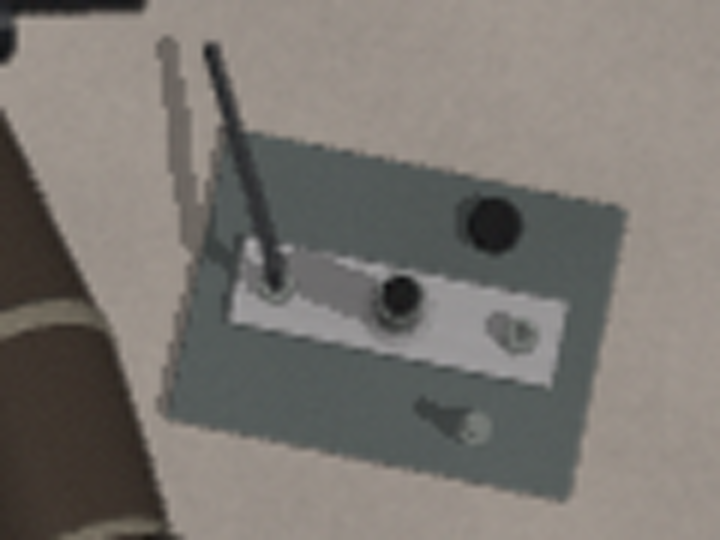

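```bash
python3 - <<'E'
from h import *
import pickle;c,t=pickle.load(open('c29.pkl','rb'))
T=lambda x,y:np.array([200+x/6,120+y/6]);S=lambda x,y:np.array([190+x/5,180+y/5])
f=tri([(t,T(212,50)),(c,S(543,453))]);b=tri([(t,T(274,275)),(c,S(407,276))])
print(f,b);d=f[0]-b[0];print(np.linalg.norm(d),np.degrees(np.arctan2(d[1],d[0])),d[2]/np.linalg.norm(d))
E
```

```text
(array([724.0853931 ,  59.2758038 ,  46.52511613]), [array([-0.5, -0.2]), array([-0.7,  0. ])]) (array([556.27995659,  18.2235813 ,  72.72045644]), [array([-0.8, -0.2]), array([-0.9,  0. ])])
174.72877653113468 13.746937393009782 -0.1499200122161326
```

```bash
python3 -c "
from station import bot
print(bot.job_done())"
```

```text
the job is handed in; nothing more can be done
None
```

I drew the key out of the screw and pivoted it in the jaws against the post top until its short arm pointed down. I then seated the short arm in the same screw down to the bottom contact. Gripping the long arm about 117 mm out, I turned it clockwise until the torque rose. The handed-in job gave no verdict.

- **Tightness:** Torque held at roughly 0.7–0.8 N m, then climbed to about 1.0 N m over the last 1.5° of turning. I took that as solid, eased off and let go. After release the key stands about 83° round from its start, which fits the screw's 1.4 rad (80°) within the play.
- **Seating:** The key's bend measures 73 mm high, which puts the short arm at the bottom of the hole within the cameras' error. It leans about 0.15 rad, under the 0.3 limit.
- **Surroundings:** In the last pictures the stand, the spare screw and the post cap are where they were, and the gripper is well clear. I did not re-check the objects farther out on the desk; the arm did not go near them after the first approach.
- **What disagreed:** The solid stop came at about 95° of tool turn, later than the 84–88° I expected from the play alone. I put this down to elastic give in the pads and the fit, because the key sprang back about 12° when eased off and released. The unloaded lean was also larger than the 0.07 rad given for the long arm: about 0.19 rad just after seating, and 0.15 rad at the end.

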